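# Unload the vacuum nest at the prosthetics bench

## Task

The drilled attachment plates are ready to come off the blue vacuum nest. First shut the vacuum off by turning the red valve lever fully across the pipe, and only then take the plates out (each rocks up when pressed at its far end, by the yellow mark) and lay every one flat on the floor of the grey tray, not on one another. When all are in the tray, seat the orange dust cover squarely on the empty nest; leave the valve shut, and do not disturb the foot, the glue bottle or the jar.

Things in the scene. Friction and masses are not known exactly. Their poses are not given: they have to be found in the camera images.
- fixture: Blue vacuum nest bolted to the bench: block 212 mm (x) by 134 (y) by 50 high. Origin: centre of its underside; x points away from the robot (yaw within 0.25), z up. In the flat top are four pockets, 84.5 by 47 mm, centred at (+-50.25, +-30) mm, 12 deep: a plate lies flush, with 1.5 to 3 mm of play, no room for fingers. A gauge stands out 26 mm from the far face, below z 40 mm.
- valve (a joint): Red quarter-turn lever of the vacuum ball valve, vertical axis, right of the nest, rad: 0 = closed, at its stop, lever across the pipe, pointing to the fixture's -x (to the robot); 1.571 = open, at its stop, lever along the pipe, pointing to the fixture's -y. Seen from above, closing is clockwise. It stays where it is left; friction 0.12 N m (about 2 N at the sleeve).
- valve_hinge (a point): Point on the valve lever's axis at the lever's mid height, 60 mm above the bench, 115 mm to the right (-y) of the fixture's centre.
- valve_tip (a point): Free end of the valve lever, 95 mm from its axis. The lever's red sleeve is 16 mm wide and 12 mm thick (54 to 66 mm above the bench) and runs from 29 to 95 mm from the axis. Below it the pipe and elbow reach no higher than 43 mm, the stem at the axis 56 mm.
- press1 (a point): Press point of the near left pocket (the one of plate1): at nest-top height, on the pocket's centre line, 12 mm short of the plate's far end, by a yellow mark. The floor is a ledge under the plate's near half only, ending 1.5 mm past its centre, then drops 24 mm: pressing here rocks the near end up. It is 15 mm from here to the far wall, 23 mm to each side wall.
- press2 (a point): Press point of the near right pocket (the one of plate2): at nest-top height, on the pocket's centre line, 12 mm short of the plate's far end, by a yellow mark. The floor is a ledge under the plate's near half only, ending 1.5 mm past its centre, then drops 24 mm: pressing here rocks the near end up. It is 15 mm from here to the far wall, 23 mm to each side wall.
- press3 (a point): Press point of the far left pocket (the one of plate3): at nest-top height, on the pocket's centre line, 12 mm short of the plate's far end, by a yellow mark. The floor is a ledge under the plate's near half only, ending 1.5 mm past its centre, then drops 24 mm: pressing here rocks the near end up. It is 15 mm from here to the far wall, 23 mm to each side wall.
- press4 (a point): Press point of the far right pocket (the one of plate4): at nest-top height, on the pocket's centre line, 12 mm short of the plate's far end, by a yellow mark. The floor is a ledge under the plate's near half only, ending 1.5 mm past its centre, then drops 24 mm: pressing here rocks the near end up. It is 15 mm from here to the far wall, 23 mm to each side wall.
- plate1: Aluminium plate with four bolt holes, 80 (x) by 44 (y) by 12 mm, 114 g; origin: centre of its underside. Starts flush in the near left pocket, axes as the fixture's; 2 to 4 of the 4 are there. Pressed at its far (+x) end until it bottoms (38 degrees, fingertips 9 to 15 mm below the rim) it stays tipped when let go, near end 23 mm above the nest top; below about 25 degrees it may fall back.
- plate2: Aluminium plate with four bolt holes, 80 (x) by 44 (y) by 12 mm, 114 g; origin: centre of its underside. Starts flush in the near right pocket, axes as the fixture's; 2 to 4 of the 4 are there. Pressed at its far (+x) end until it bottoms (38 degrees, fingertips 9 to 15 mm below the rim) it stays tipped when let go, near end 23 mm above the nest top; below about 25 degrees it may fall back.
- plate3: Aluminium plate with four bolt holes, 80 (x) by 44 (y) by 12 mm, 114 g; origin: centre of its underside. Starts flush in the far left pocket, axes as the fixture's; 2 to 4 of the 4 are there. Pressed at its far (+x) end until it bottoms (38 degrees, fingertips 9 to 15 mm below the rim) it stays tipped when let go, near end 23 mm above the nest top; below about 25 degrees it may fall back.
- plate4: Aluminium plate with four bolt holes, 80 (x) by 44 (y) by 12 mm, 114 g; origin: centre of its underside. Starts flush in the far right pocket, axes as the fixture's; 2 to 4 of the 4 are there. Pressed at its far (+x) end until it bottoms (38 degrees, fingertips 9 to 15 mm below the rim) it stays tipped when let go, near end 23 mm above the nest top; below about 25 degrees it may fall back.
- tray: Grey open parts tray, loose, 0.9 kg, 204 mm (x) by 188 (y), walls 4 mm thick and 22 mm high; origin at the centre of its underside, inside floor 5 mm above it; yaw within 0.2 rad of 0 at the start. Inside (196 by 180 mm) there is room for the plates side by side, two by two.
- cover: Orange dust cover, loose, 260 g: flat lid 230 mm (x) by 152 (y), rim 3 mm thick turned down 10 mm all round (inside 224 by 146), black handle on top. Origin: centre of the rim's underside; starts lying on the bench, yaw within 0.2. Seated, the lid rests on the nest top, rim outside the block with 6 mm of play a side, its origin 40 mm above the fixture's; either way round.
- cover_handle (a point): Centre of the cover's handle bar: 80 mm along the cover's x, 12 mm wide (y), 14 mm high, 48 mm above the cover's origin, with 26 mm free below it.
- foot: Bystander: skin-coloured artificial foot with a short metal pylon, about 230 mm long and 165 mm high; origin under its sole.
- glue: Bystander: green glue bottle with a pointed nozzle, 60 mm across, 130 mm high; origin at the centre of its base.
- jar: Bystander: small jar with a red cap, 56 mm across, 70 mm high; origin at the centre of its base.
Not all that is in view belongs to the job. What is shaped like the plate2 but green or purple is not meant. What is shaped like the plate1 but brown is not meant.

How it is judged:
By the outcome, as a careful person would: the job done as asked, in the order asked, and still so for the second after the job is handed in, with the robot touching nothing.
Of plate1, plate2, plate3, plate4 only 2 to 4 are there at a start; the rules pass over those that are not, and their reading is None.
At some moment in a run one of cover, tray may be knocked a few centimetres aside while the robot is not near it.
Once in a run the grip may slacken for a moment while it holds something.
It also fails if it takes over 210 s, if anything falls off the work surface, if the arm or the gripper's body presses on something with over 40 N, if the wrist force passes 120 N, or if a joint passes its speed limit or range.

## Robot

A 7-joint arm with a two-finger parallel gripper is mounted at the origin on the work surface. World frame = base frame: x ahead of the robot, y to its left, z up, the work surface at z = 0. Lengths are in m, angles in rad, forces in N, time in s.
With the tool pointing down it reaches from about 0.35 to 0.9 m from the base axis. Payload 8.1 kg.
Tool frame: the origin (TCP) lies at the very end of the fingers, on their centre line; the grasp point (between the pads) lies 19 mm behind it; x points along the fingers, z is the direction in which the jaws open and shut, and the axes are right-handed (so a half turn about x gives the same grasp; the last joint's range is limited). The gripper opens to 85 mm and grips with 20 to 120 N. Pads are 22 mm wide; open, the fingers measure 114 mm over their backs; the gripper's body (76 mm by 85 mm) begins 54 mm behind the grasp point. The pads swing forward as they close: fully open they stand 13 mm farther back than shut.
Start: joints at [-1.328, 0.434, 0.025, 1.573, -0.012, 1.134, -0.075], TCP at [0.212, 0.588, 0.231] pointing down, gripper open.
Joint ranges: [-2.62, 2.62], [-0.44, 2.09], [-1.27, 1.32], [0.08, 2.57], [-1.32, 4.46], [0.12, 2], [-2.74, 2.74]. Speed limits (rad/s): [2.22, 2.22, 3.01, 3.01, 3.14, 3.14, 3.14].

## Interface

Orientations are given as a unit quaternion [w, x, y, z].
In Python, from station import r gives the robot as it stands.
- The arm moves only by the shell command python3 -m pendant 'ROWS' [FORCE]. ROWS is JSON, one flat list of numbers, 7 for each row, row after row: the shift along the tool's x, y, z in cm, then the turn, a rotation vector about the tool's x, y, z in degrees, then the opening, from -1 (shut) to 1 (fully open). In form: [tx, ty, tz, wx, wy, wz, jaw, tx, ty, tz, wx, wy, wz, jaw, ...]. A call has 1 to 20 rows; each row is the pose to reach, as a shift and turn from the pose measured when the call began, along the tool's axes at that moment; what a row does not reach only later rows make up. A row lasts 1/10 s, in which the tool goes at most 50 mm and 8.59 degrees, less where a joint would pass 70% of its speed; a pose out of reach is approached as far as the arm can. A call with a gripper value outside its range is refused whole. The fingers move at their own pace and stop on an object; FORCE is the grip in N (left out, the last holds). Time passes only in rows, so rows that repeat a pose let the fingers close. It gives the time, the measured TCP pose, the force and the opening at its end, in the units of the state.
- r.observe(): the state, without advancing time (a new reading comes with each control period).
- r.read_camera(name): name is "side" or "top" or "wrist"; returns a dict with "frame" (384x512x3 uint8, red, green, blue), "depth" (384x512 float32, m along the optical axis (not along the pixel's ray), 0 where there is no reading), "fov_y" (degrees; the focal length in pixels is half the picture's height over the tangent of half this angle, whatever the lens; pixels are square), "cx", "cy" (the principal point, pixels), "k1" (the pictures are not rectified: a ray, as slopes to the right and down, at radius r is drawn at 1 + k1 r^2 times it, then the intrinsics apply), "rvec" (rotation vector, rad) and "tvec" (3), from world to camera coordinates, as OpenCV has them. Camera axes: x right, y down, z forward; pixel columns grow to the right and rows downward; lengths in m; the calibration is good to about 2 mm. A picture is of the moment at which its call begins.
- r.job_done(): hands the job in, once; it reports no verdict.
The state is a dict: "time": time; "joints": joint angles; "qd": joint speeds; "tau": joint torques, N m; "position": TCP position; "orientation": TCP orientation; "contact_force": force on the tool from outside, world axes, zero at the start; "moment": the same for the moment, N m; "grip_width": opening from 0.0 (shut) to 1.0 (fully open).
Only numpy, scipy, OpenCV 4.12 (cv2) and the standard library are available. Lean on these libraries where they do the work, as an engineer would, in place of code of your own. Each camera call takes 0.05 s, during which the arm holds its last target. There are 200 camera calls.

## Working session

There is one attempt and no reset: what is moved stays moved. The work goes in short steps, Python scripts to look and compute and a shell command to move; the robot and the scene stay as the last step left them, time stands still between calls to the robot, and variables do not carry over. Pictures are saved under pics/ and viewed, about 12 in all and at most 16, crops included, and the job is handed in when it is done.

```bash
ls; mkdir -p pics; cat > h.py <<'E'
import numpy as np, cv2
from station import r
from scipy.spatial.transform import Rotation as R
def cam(name):
    c=r.read_camera(name); c['R']=cv2.Rodrigues(np.array(c['rvec'],float))[0]; c['t']=np.array(c['tvec'],float).reshape(3)
    c['f']=c['frame'].shape[0]/2/np.tan(np.radians(c['fov_y'])/2); return c
def save(c,n,crop=None,s=1):
    im=c['frame'][:,:,::-1]
    if crop: x0,y0,x1,y1=crop; im=im[y0:y1,x0:x1]
    cv2.imwrite('pics/'+n,cv2.resize(im,None,fx=s,fy=s,interpolation=cv2.INTER_CUBIC))
def ray(c,uv):
    K=np.array([[c['f'],0,c['cx']],[0,c['f'],c['cy']],[0,0,1]])
    p=cv2.undistortPoints(np.array(uv,float).reshape(-1,1,2),K,np.array([c['k1'],0,0,0.]))[:,0]
    return np.c_[p,np.ones(len(p))]
def onplane(c,uv,z):
    d=ray(c,uv)@c['R']; o=-c['R'].T@c['t']
    return o+d*((z-o[2])/d[:,2])[:,None]
def cloud(c):
    h,w=c['depth'].shape; v,u=np.mgrid[:h,:w]
    d=ray(c,np.c_[u.ravel(),v.ravel()])*c['depth'].reshape(-1,1)
    return ((d-c['t'])@c['R']).reshape(h,w,3)
def proj(c,P):
    K=np.array([[c['f'],0,c['cx']],[0,c['f'],c['cy']],[0,0,1]])
    return cv2.projectPoints(np.array(P,float).reshape(-1,1,3),c['R'],c['t'],K,np.array([c['k1'],0,0,0.]))[0][:,0]
def shift(P, ori=None):
    "tool-axis shift in cm from current pose to world P"
    s=r.observe(); q=s['orientation']; M=R.from_quat([q[1],q[2],q[3],q[0]]).as_matrix()
    return np.round(M.T@(np.array(P)-s['position'])*100,2)
def toolM():
    q=r.observe()['orientation']; return R.from_quat([q[1],q[2],q[3],q[0]]).as_matrix()
E
python3 - <<'E'
from h import *
for n in ('top','side','wrist'):
    c=cam(n); save(c,n+'0.png',s=1.5); print(n,c['fov_y'],c['k1'],-c['R'].T@c['t'])
s=r.observe(); print(s); print(toolM().round(3))
E
```

```text
pics
top 54.96830756172608 -0.12215863419612215 [ 0.48072812 -0.01935621  1.02789226]
side 43.29014351257751 -0.12403931072083411 [ 0.02816978 -0.66816922  0.8453459 ]
wrist 66.31354964304133 -0.012251580259538514 [0.15085887 0.60965085 0.373354  ]
{'time': 0.15, 'joints': array([-1.32757578,  0.43506487,  0.02496699,  1.57384124, -0.01157444,
        1.13400567, -0.07509914]), 'qd': array([-0.00141862, -0.00220394,  0.00072802, -0.00125508, -0.00016956,
        0.00067171,  0.00035411]), 'tau': array([ 2.91018107e-03, -6.70884776e+01,  1.02679554e+00, -3.16445661e+01,
        1.58203149e-02,  9.01846332e-03, -3.11501992e-05]), 'position': array([0.21177901, 0.58764129, 0.23072309]), 'orientation': array([ 0.57826733, -0.40677897,  0.57889097,  0.40623024]), 'contact_force': array([ 1.14241906, -0.48794008, -0.92343292]), 'moment': array([ 0.01149697,  0.00139494, -0.02995125]), 'grip_width': 0.9987540396966058}
[[-0.    -0.941  0.339]
 [-0.001  0.339  0.941]
 [-1.    -0.    -0.001]]
```

View pics/top0.png

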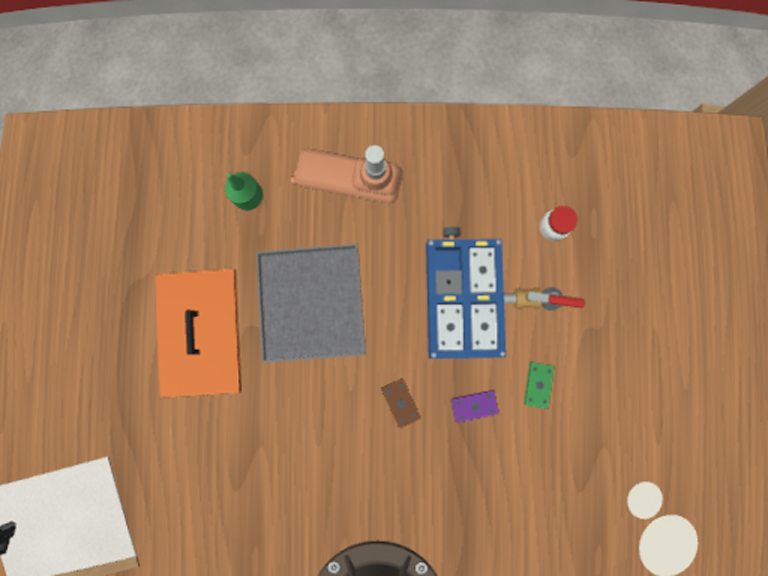

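View pics/side0.png

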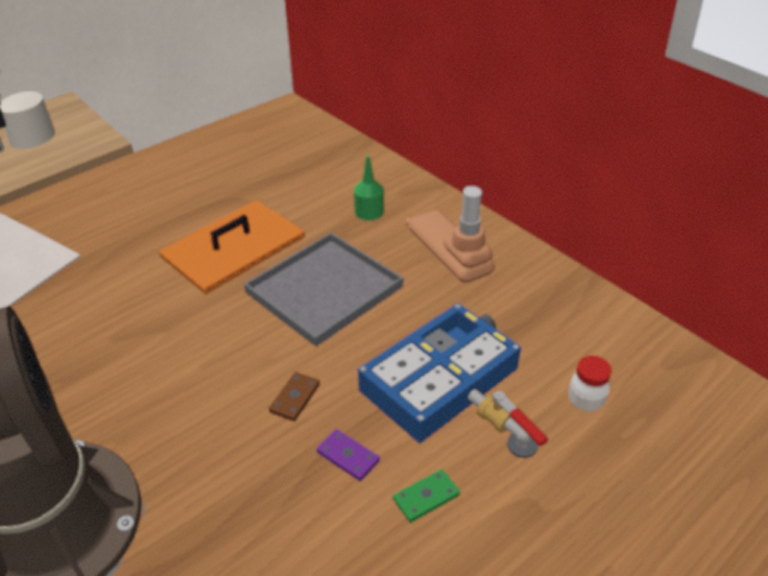

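The top view (1.5x) shows the nest at (466,298), with silver plates at (450,327) near left, (484,327) near right and (483,270) far right. The far left pocket is empty, so plate3 is absent. The red lever points right at (565,301), which is open. The tray is at (312,303) and the cover at (198,332). The brown, purple and green plates on the bench are decoys.

```bash
cat >> h.py <<'E'
def rect(c,mask,z,minA=200):
    mask=cv2.morphologyEx(mask.astype(np.uint8),cv2.MORPH_CLOSE,np.ones((5,5)))
    cs=cv2.findContours(mask,cv2.RETR_EXTERNAL,cv2.CHAIN_APPROX_NONE)[0]
    k=max(cs,key=cv2.contourArea)
    P=onplane(c,k[:,0],z)[:,:2]
    (ctr,wh,a)=cv2.minAreaRect((P*1000).astype(np.float32))
    a=(a+45)%90-45
    return np.array(ctr).round(1),np.array(wh).round(1),round(a,2),P
def hsv(c): return cv2.cvtColor(c['frame'],cv2.COLOR_RGB2HSV)
def scene(c):
    H=hsv(c); h,s,v=H[...,0].astype(int),H[...,1].astype(int),H[...,2].astype(int); o={}
    X=cloud(c)
    m=(h>100)&(h<125)&(s>120)&(X[...,2]>0.035); o['nest']=rect(c,m,0.05)
    m=(h<14)&(s>190)&(v>180)&(X[...,1]>0.1)&(X[...,1]<.75); o['cover']=rect(c,m,0.013)
    m=(s<60)&(v>50)&(v<175)&(X[...,0]>.25)&(X[...,0]<.75)&(X[...,1]>.02)&(X[...,1]<.45)&(X[...,2]<.04); o['tray']=rect(c,m,0.022)
    return o,X,(h,s,v)
E
python3 - <<'E'
from h import *
c=cam('top'); o,X,(h,s,v)=scene(c)
for k in o: print(k,o[k][:3])
m=((h<6)|(h>174))&(s>150)&(X[...,0]>.4)&(X[...,0]<.65)&(X[...,1]<-.2)&(X[...,1]>-.42)
ys,xs=np.where(m); P=X[m]; print('lever',len(xs),xs.min(),xs.max(),ys.min(),ys.max(),np.median(P,0))
ks=(v<60)&(X[...,1]>.2)&(X[...,1]<.6)&(X[...,0]>.3)&(X[...,0]<.65); print('handle',rect(c,ks,0.055)[:3],np.median(X[ks],0))
for zz,nm in [((330/1.5,200),'lid')]:
  pass
print('lid z',np.median(X[190:255,112:122,2]),'tray fl',np.median(X[180:220,190:230,2]),'nest top',X[o and 235,(466*2)//3])
E
```

```text
Traceback (most recent call last):
  File "h.py", line 44, in scene
    m=(h<14)&(s>190)&(v>180)&(X[...,1]>0.1)&(X[...,1]<.75); o['cover']=rect(c,m,0.013)
                                                                       ~~~~^^^^^^^^^^^
  File "h.py", line 34, in rect
    k=max(cs,key=cv2.contourArea)
ValueError: max() iterable argument is empty
```

```bash
sed -i 's/(h<14)&(s>190)&(v>180)/(h<14)\&(s>175)\&(v>150)/' h.py
python3 - <<'E'
from h import *
c=cam('top'); H=hsv(c); print(H[230,115],H[200,210],H[180,300]); X=cloud(c); print(X[230,115],X[200,210],X[235,311])
try:
  o,X,(h,s,v)=scene(c)
  for k in o: print(k,o[k][:3])
  m=((h<6)|(h>174))&(s>150)&(X[...,0]>.4)&(X[...,0]<.65)&(X[...,1]<-.2)&(X[...,1]>-.42)
  ys,xs=np.where(m); P=X[m]; print('lever',len(xs),xs.min(),xs.max(),ys.min(),ys.max(),np.median(P,0))
  ks=(v<60)&(X[...,1]>.2)&(X[...,1]<.6)&(X[...,0]>.3)&(X[...,0]<.65); print('handle',rect(c,ks,0.055)[:3],np.median(X[ks],0))
except Exception as e: print(e)
E
```

```text
[ 11 171 224] [120   6 126] [108  60 136]
[0.47707246 0.38277255 0.01525281] [0.56420188 0.1184621  0.00539355] [ 0.46975377 -0.15603538  0.05065725]
nest (array([ 567. , -154.8]), array([208.8, 133.3]), 1.29)
cover (array([595.9, 273.1]), array([0., 0.]), 0.0)
tray (array([559.1, 127.1]), array([203.8, 188.7]), 4.91)
lever 129 366 389 197 204 [ 0.56180853 -0.33215857  0.06693975]
handle (array([500.6, 333.3]), array([73.3, 16.9]), 4.53) [0.50169111 0.33577803 0.05486715]
```

```bash
sed -i 's/(s>175)&(v>150)/(s>140)\&(v>150)\&(h>6)\&(X[...,2]>.008)\&(X[...,0]<.68)/' h.py
python3 - <<'E'
from h import *
c=cam('top'); o,X,(h,s,v)=scene(c)
for k in o: print(k,o[k][:3])
P=o['nest'][3]*1000; print(P.min(0),P.max(0))
m=((s<40)&(v>170)&(X[...,2]>.04)&(X[...,1]<-.08)&(X[...,1]>-.25)).astype(np.uint8)
for k in cv2.findContours(m,0,1)[0]:
    if cv2.contourArea(k)>150:
        print('plate',[np.round(q,1) for q in cv2.minAreaRect((onplane(c,k[:,0],.05)[:,:2]*1000).astype(np.float32))])
m=((h<6)|(h>172))&(s>120)&(X[...,0]>.6)&(X[...,1]<-.25)&(X[...,1]>-.45); print('jar',np.median(X[m],0))
m=(X[...,2]>.02)&(X[...,1]<.3)&(X[...,1]>-.1)&(X[...,0]>.6)&(X[...,0]<.95); print('foot',X[m].min(0),X[m].max(0))
print(shift([.615,-.34,.2]))
E
```

```text
nest (array([ 567.1, -154.8]), array([208.8, 133.3]), 1.41)
cover (array([500.7, 339.6]), array([230.6, 154.6]), 4.37)
tray (array([559.1, 127.1]), array([203.9, 188.7]), 4.89)
[ 461.59197642 -222.95340387] [671.27686851 -87.24849527]
plate [array([ 516.2, -185.8]), array([42.9, 77.4]), np.float64(89.6)]
plate [array([ 515.9, -127.1]), array([42.6, 77. ]), np.float64(90.0)]
plate [array([ 618.1, -185.3]), array([79.4, 43.7]), np.float64(2.2)]
jar [ 0.70651291 -0.32789022  0.07147643]
foot [ 0.60055068 -0.09814201  0.02002995] [0.85049326 0.28205547 0.17012085]
[  3.15 -69.39 -73.62]
```

```bash
python3 -m pendant '[0,0,0,0,0,0,-1, 0,-25,-25,-21,0,0,-1, 0,-25,-25,-21,0,0,-1, 0,-25,-25,-21,0,0,-1, 0,-25,-25,-21,0,0,-1, 0,-25,-25,-21,0,0,-1, 3,-69.4,-73.6,-21,0,0,-1, 3,-69.4,-73.6,-21,0,0,-1, 3,-69.4,-73.6,-21,0,0,-1, 3,-69.4,-73.6,-21,0,0,-1, 3,-69.4,-73.6,-21,0,0,-1, 3,-69.4,-73.6,-21,0,0,-1, 3,-69.4,-73.6,-21,0,0,-1, 3,-69.4,-73.6,-21,0,0,-1, 3,-69.4,-73.6,-21,0,0,-1, 3,-69.4,-73.6,-21,0,0,-1, 3,-69.4,-73.6,-21,0,0,-1, 3,-69.4,-73.6,-21,0,0,-1, 3,-69.4,-73.6,-21,0,0,-1, 3,-69.4,-73.6,-21,0,0,-1]'
python3 - <<'E'
from h import *
print(toolM().round(3)); print(shift([.615,-.34,.2])); print(r.observe()['joints'])
c=cam('wrist'); save(c,'w1.png',s=1.5)
E
```

```text
time: 2.3
position: [0.5916, -0.2843, 0.2038]
orientation: [-0.495, 0.505, -0.495, -0.505]
contact_force: [1.8, 0.1, 0.3]
grip_width: 0.002
[[ 0.    -1.    -0.021]
 [-0.    -0.021  1.   ]
 [-1.    -0.    -0.   ]]
[ 0.38 -2.22 -5.62]
[ 0.10772427  0.52360228  0.40109791  1.5486874  -0.21911078  1.11370374
  2.14956314]
```

View pics/w1.png

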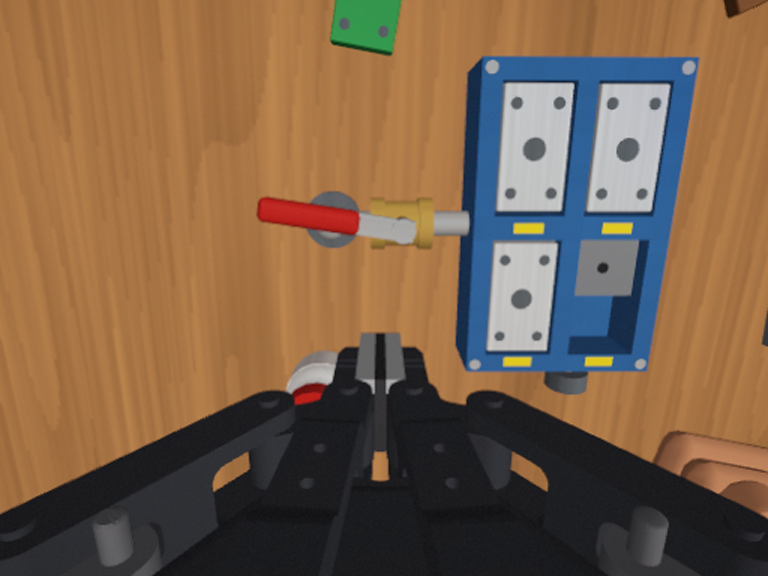

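```bash
python3 - <<'E'
from h import *
c=cam('wrist'); H=hsv(c); h,s,v=[H[...,i].astype(int) for i in range(3)]
print('hinge tip',onplane(c,[[403/1.5,230/1.5],[262/1.5,209/1.5]],.066).round(4).tolist())
print('corner bolts nl nr fr fl',onplane(c,np.array([[689,68],[492,67],[474,364],[641,364]])/1.5,.05).round(4).tolist())
print('marks y 2,1,4,3',onplane(c,np.array([[528,228],[617,228],[517,361],[598,361]])/1.5,.05).round(4).tolist())
for P in ([.607,-.34,.2],[.607,-.34,.05]): print(shift(P))
print(r.observe()['position'])
E
```

```text
hinge tip [[0.568, -0.2803, 0.066], [0.5562, -0.3696, 0.066]]
corner bolts nl nr fr fl [[0.4669, -0.1059, 0.05], [0.4687, -0.2276, 0.05], [0.6679, -0.2247, 0.05], [0.6659, -0.1022, 0.05]]
marks y 2,1,4,3 [[0.5676, -0.1955, 0.05], [0.5665, -0.1355, 0.05], [0.665, -0.1935, 0.05], [0.664, -0.1342, 0.05]]
[ 0.33 -1.57 -4.97]
[15.33 -1.59 -4.88]
[ 0.59061798 -0.29054124  0.20309115]
```

```bash
python3 -m pendant '[0,-1.6,-4.9,0,0,0,-1, 0.3,-1.6,-4.9,0,0,0,-1, 0.3,-1.6,-4.9,0,0,0,-1, 0.3,-1.6,-4.9,0,0,0,-1, 0.3,-1.6,-4.9,0,0,0,-1]'
python3 - <<'E'
from h import *
c=cam('wrist'); H=hsv(c); h,s,v=[H[...,i].astype(int) for i in range(3)]
m=((h<6)|(h>174))&(s>140); m[230:]=0
k=max(cv2.findContours(m.astype(np.uint8),0,1)[0],key=cv2.contourArea); P=onplane(c,k[:,0],.066)[:,:2]*1000
print('lever',cv2.minAreaRect(P.astype(np.float32)),P.min(0),P.max(0))
m=(h>18)&(h<33)&(s>150)&(v>170)
for k in cv2.findContours(m.astype(np.uint8),0,1)[0]:
    if cv2.contourArea(k)>60: print('yel',cv2.contourArea(k),onplane(c,[cv2.minAreaRect(k)[0]],.05).round(4))
m=((h>100)&(h<125)&(s>120)); print('nest',rect(c,m,.05)[:3])
save(c,'w2.png')
print(r.observe()['position'],shift([.607,-.34,.05]))
E
```

```text
time: 2.9
position: [0.6076, -0.3375, 0.2005]
orientation: [-0.495, 0.505, -0.497, -0.503]
contact_force: [-0.3, 1.1, 0.1]
grip_width: 0.0
lever ((560.0512084960938, -331.55218505859375), (63.894134521484375, 15.194483757019043), 82.67886352539062) [ 549.39395386 -363.2489724 ] [ 570.4861087  -299.94864743]
yel 81.5 [[ 0.6633 -0.1221  0.05  ]]
yel 86.0 [[ 0.6642 -0.1827  0.05  ]]
yel 93.0 [[ 0.5653 -0.1245  0.05  ]]
yel 93.0 [[ 0.5665 -0.1848  0.05  ]]
yel 145.5 [[ 0.5634 -0.2555  0.05  ]]
yel 149.0 [[ 0.5569 -0.2782  0.05  ]]
nest (array([ 566. , -162.1]), array([211.4, 151.6]), 1.38)
[ 0.60762168 -0.337602    0.20064767] [15.07  0.06 -0.17]
```

```bash
python3 -m pendant '[5,0,0,0,0,0,-1, 10,0,0,0,0,0,-1, 15,0,0,0,0,0,-1, 15,0,0,0,0,0,-1, 15,1,0,0,0,0,-1, 15,2,0.2,0,0,0,-1, 15,3,0.2,0,0,0,-1, 15,4,0,0,0,0,-1, 15,5,0.1,0,0,0,-1, 15,6,0.2,0,0,0,-1, 15,6.7,0.4,0,0,0,-1, 15,7.7,1.1,0,0,0,-1, 15,8.6,1.8,0,0,0,-1, 15,9.2,2.5,0,0,0,-1, 15,9.8,3.2,0,0,0,-1, 15,10.1,3.7,0,0,0,-1, 15,10.4,4.2,0,0,0,-1, 15,10.5,4.5,0,0,0,-1, 15,10.5,4.7,0,0,0,-1, 15,10.5,4.8,0,0,0,-1]'
cat > lev.py <<'E'
from h import *
c=cam('top'); H=hsv(c); h,s,v=[H[...,i].astype(int) for i in range(3)]; X=cloud(c)
m=((h<6)|(h>174))&(s>130)&(X[...,0]>.4)&(X[...,0]<.65)&(X[...,1]<-.2)&(X[...,1]>-.42)
print(m.sum(),cv2.minAreaRect((X[m][:,:2]*1000).astype(np.float32)),shift([.57,-.27,.05]),r.observe()['contact_force'])
E
python3 lev.py
```

```text
time: 4.95
position: [0.5014, -0.2928, 0.0505]
orientation: [-0.495, 0.505, -0.498, -0.502]
contact_force: [-1.9, -6.8, -0.6]
grip_width: -0.005
84 ((506.5723876953125, -267.8961181640625), (63.04657745361328, 18.728300094604492), 2.227487564086914) [ 0.03 -6.89  2.19] [ 0.63035627 -4.67415034  0.02522991]
```

```bash
python3 -m pendant '[0,0,0.3,0,0,0,-1, 0,0,0.6,0,0,0,-1, 0,0,0.6,0,0,0,-1]'; python3 lev.py
```

```text
time: 5.3
position: [0.5014, -0.2924, 0.0508]
orientation: [-0.494, 0.506, -0.5, -0.499]
contact_force: [2.0, -17.7, -7.8]
grip_width: -0.001
84 ((506.4983215332031, -264.55548095703125), (63.11744689941406, 25.043411254882812), 2.0818285942077637) [ 0.06 -6.88  2.17] [  2.20541501 -18.09468066  -7.48313868]
```

```bash
python3 -m pendant '[0,0,-2,0,0,0,-1, 0,0,-3,0,0,0,-1, -4,0,-3,0,0,0,-1, -8,0,-3,0,0,0,-1, -8,-7,4,0,0,0,-1, -8,-14,11,0,0,0,-1, -8,-14,11,0,0,0,-1, -8,-14,11,0,0,0,-1, -8,-14,11,0,0,0,-1, -8,-14,11,0,0,0,-1, -8,-14,11,0,0,0,-1]'; python3 lev.py;  python3 - <<'E'
from h import *
print(shift([.6452,-.183,.06]),toolM().round(3))
M=toolM(); f=np.array([[0,-1,-.0236],[0,-.0236,1],[-1,0,0]]); print(np.degrees(R.from_matrix(M.T@f).as_rotvec()))
E
```

```text
time: 6.45
position: [0.6389, -0.1809, 0.1292]
orientation: [-0.494, 0.506, -0.501, -0.499]
contact_force: [0.4, -0.8, 0.1]
grip_width: -0.0
0 ((0.0, 0.0), (0.0, 0.0), 0.0) [ 8.06  6.96 -8.69] [-0.01881448  0.77666509  0.18823453]
[ 6.94 -0.63 -0.07] [[ 0.    -1.    -0.008]
 [-0.013 -0.008  1.   ]
 [-1.    -0.    -0.013]]
[-0.87356862 -0.77294221 -0.00323816]
```

```bash
python3 -m pendant '[2,-0.6,-0.1,-0.9,-0.8,0,-1, 5,-0.6,-0.1,-0.9,-0.8,0,-1, 6.9,-0.6,-0.1,-0.9,-0.8,0,-1, 6.9,-0.6,-0.1,-0.9,-0.8,0,-1, 7.5,-0.6,-0.1,-0.9,-0.8,0,-1, 8,-0.6,-0.1,-0.9,-0.8,0,-1, 8.5,-0.6,-0.1,-0.9,-0.8,0,-1, 8.9,-0.6,-0.1,-0.9,-0.8,0,-1, 8.9,-0.6,-0.1,-0.9,-0.8,0,-1]';  python3 - <<'E'
from h import *
print(shift([.6452,-.183,.036]),r.observe()['contact_force']); save(cam('wrist'),'w3.png',s=1.5)
E
```

```text
time: 7.4
position: [0.6446, -0.1834, 0.0401]
orientation: [0.494, -0.506, 0.494, 0.506]
contact_force: [0.7, -0.8, -0.3]
grip_width: 0.003
[ 0.41 -0.06  0.04] [ 0.69810911 -0.76143708 -0.26261189]
```

View pics/w3.png

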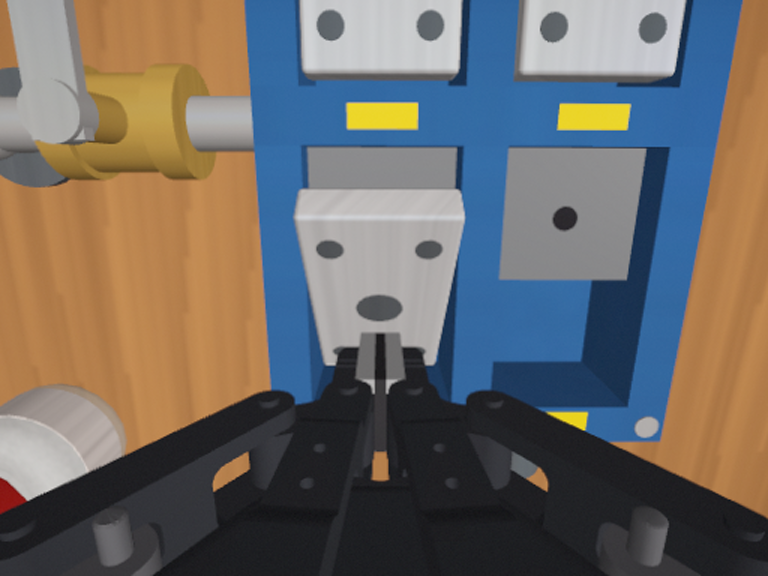

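The wrist view shows plate4 tipped: its raised near end is at (380,200) and the ledge is visible behind it. The lever lies across the pipe on the left. I'll press on until the plate bottoms.

```bash
python3 -m pendant '[0.2,0,0,0,0,0,-1, 0.4,0,0,0,0,0,-1, 0.5,0,0,0,0,0,-1, 0.5,0,0,0,0,0,-1]';  python3 - <<'E'
from h import *
print(shift([.6452,-.183,.036]),r.observe()['contact_force'])
E
```

```text
time: 7.85
position: [0.6462, -0.1837, 0.0367]
orientation: [-0.495, 0.507, -0.493, -0.505]
contact_force: [-0.8, 0.2, 8.0]
grip_width: 0.007
[0.07 0.1  0.08] [-0.76753534  0.23910866  8.04710003]
```

```bash
python3 -m pendant '[-3,0,0,0,0,0,-1, -7,0,0,0,0,0,-1, -8,0,0,0,0,0,1, -8,4,0,0,0,0,1, -8,4,0,0,0,0,1, -8,4,0,0,0,0,1, -8,4,0,0,0,0,1, -8,4,0,0,0,0,1]';  python3 - <<'E'
from h import *
print(shift([.606,-.1837,.050]),r.observe()['grip_width']); c=cam('wrist');save(c,'w4.png',s=1.5)
X=cloud(c); H=hsv(c); m=(H[...,1]<50)&(H[...,2]>150)&(X[...,2]>.06)&(X[...,2]<.09)&(abs(X[...,1]+.185)<.03)&(X[...,0]<.63); m[250:]=0
print(m.sum(), X[m].max(0),X[m].min(0), np.median(X[m],0))
E
```

```text
time: 8.65
position: [0.6069, -0.1845, 0.1165]
orientation: [-0.494, 0.507, -0.493, -0.505]
contact_force: [0.5, 0.6, 0.4]
grip_width: 0.99
[6.65 0.11 0.08] 0.9896311433999996
1610 [ 0.60915252 -0.16333405  0.07228851] [ 0.58604771 -0.20647848  0.06003821] [ 0.5933084  -0.18483285  0.06727722]
```

View pics/w4.png

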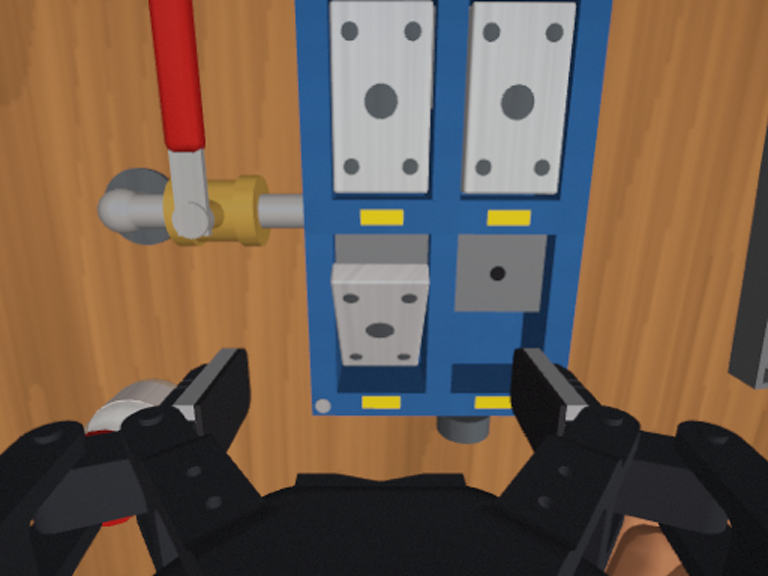

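The plate4 near end is at (380,275), standing 22 mm above the nest top. The lever is red, straight along -x. Now descend and grip.

```bash
python3 -m pendant '[4,0.1,0,0,0,0,1, 6.6,0.1,0,0,0,0,1, 6.6,0.1,0,0,0,0,1, 6.6,0.1,0,0,0,0,1, 6.6,0.1,0,0,0,0,-1, 6.6,0.1,0,0,0,0,-1, 6.6,0.1,0,0,0,0,-1, 6.6,0.1,0,0,0,0,-1, 6.6,0.1,0,0,0,0,-1, 6.6,0.1,0,0,0,0,-1]' 60
python3 -m pendant '[-3,0,0,0,0,0,-1, -6,0,0,0,0,0,-1, -10,0,0,0,0,0,-1, -14,0,0,0,0,0,-1, -14,0,0,0,0,0,-1,-14,0,0,0,0,0,-1]'
python3 - <<'E'
from h import *
c=cam('wrist');save(c,'w5.png',s=1.5); c=cam('side');save(c,'s5.png',s=1.5);c=cam('top');save(c,'t5.png',s=1.5)
for k,o in scene(c)[0].items(): print(k,o[:3])
print(toolM())
E
```

```text
time: 9.7
position: [0.6068, -0.1847, 0.0514]
orientation: [-0.495, 0.508, -0.493, -0.505]
contact_force: [-0.5, 1.2, 6.8]
grip_width: 0.491
time: 10.3
position: [0.6063, -0.1847, 0.1921]
orientation: [-0.495, 0.508, -0.492, -0.505]
contact_force: [-0.1, 0.2, -1.1]
grip_width: 0.492
nest (array([ 566.7, -141.1]), array([208.8, 105.7]), 1.35)
cover (array([500.8, 338.3]), array([230.4, 156.7]), 4.46)
tray (array([559.1, 127.1]), array([203.8, 188.7]), 4.91)
[[ 2.01008980e-03 -9.99681867e-01 -2.51420657e-02]
 [ 3.77761372e-04 -2.51413556e-02  9.99683835e-01]
 [-9.99997908e-01 -2.01895199e-03  3.27104811e-04]]
```

View pics/w5.png

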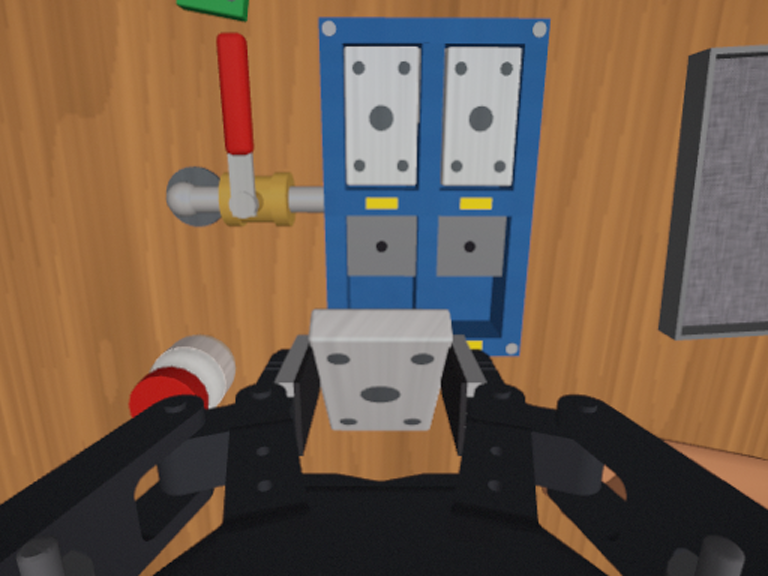

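```bash
cat >> h.py <<'E'
def goto(P,yaw=1.35,pitch=0):
    "pitch>0: fingers point forward (+x), body leans to the robot"
    M00=np.array([[0,-1,0],[0,0,1],[-1,0,0.]])
    T=R.from_euler('z',yaw,degrees=True).as_matrix()@R.from_euler('y',-pitch,degrees=True).as_matrix()@M00
    print('shift',shift(P),'rot',np.degrees(R.from_matrix(toolM().T@T).as_rotvec()).round(2), 'cf',np.round(r.observe()['contact_force'],1),'w',round(r.observe()['grip_width'],3))
def tilt():
    c=cam('wrist'); X=cloud(c); H=hsv(c); q=X-np.array(r.observe()['position'])
    m=(H[...,1]<50)&(H[...,2]>140)&(np.linalg.norm(q,axis=2)<.085); 
    P=X[m]; n=np.zeros(3)
    M=toolM(); 
    for i in range(4):
        ctr=P.mean(0); n=np.linalg.svd(P-ctr,full_matrices=False)[2][2]; n*=np.sign(n[2]); P=P[abs((P-ctr)@n)<.004*(4-i)/2]
    print('plate plane',len(P),'normal',n.round(3),'pitch(near end up)',np.degrees(np.arctan2(n[0],n[2])).round(1),'roll',np.degrees(np.arctan2(-n[1],n[2])).round(1),'min/max',P.min(0).round(4),P.max(0).round(4))
E
python3 - <<'E'
from h import *
tilt(); goto([.5961,.0852,.14],4.9,38)
E
```

```text
plate plane 4763 normal [0.58  0.014 0.815] pitch(near end up) 35.4 roll -1.0 min/max [ 0.5881 -0.2063  0.1612] [ 0.6546 -0.1618  0.2101]
shift [ 4.98  0.24 26.96] rot [ -3.34  -1.14 -37.88] cf [-0.4  0.  -0.8] w 0.496
```

```bash
python3 -m pendant '[0,0,5,0,0,0,-1, 1,0,10,-1,0,-8,-1, 2,0,15,-2,0,-16,-1, 3,0.2,20,-3,-1,-24,-1, 4,0.2,25,-3.3,-1.1,-32,-1, 5,0.2,27,-3.3,-1.1,-36,-1, 5,0.2,27,-3.3,-1.1,-36,-1, 5,0.2,27,-3.3,-1.1,-36,-1, 5,0.2,27,-3.3,-1.1,-36,-1]'
python3 - <<'E'
from h import *
tilt(); goto([.5961,.0852,.015],4.9,36); print(scene(cam('top'))[0]['tray'][:3])
E
```

```text
time: 11.4
position: [0.6015, 0.0747, 0.162]
orientation: [-0.605, 0.641, -0.3, -0.365]
contact_force: [5.4, -4.0, 1.0]
grip_width: 0.497
plate plane 4944 normal [0.035 0.006 0.999] pitch(near end up) 2.0 roll -0.4 min/max [0.5759 0.0507 0.1644] [0.6589 0.1017 0.1709]
shift [12.    8.29  1.02] rot [ 1.12  0.63 -2.38] cf [-2.3  1.6 -1.8] w 0.497
(array([555.4, 166.3]), array([203.4, 109.7]), 4.85)
```

```bash
python3 -m pendant '[4,2.8,1,1,0.6,-2.4,-1, 8,5.5,1,1,0.6,-2.4,-1, 10.5,7.2,1,1,0.6,-2.4,-1, 12,8.3,1,1,0.6,-2.4,-1, 12,8.3,1,1,0.6,-2.4,-1, 12,8.3,1,1,0.6,-2.4,-1]'
python3 - <<'E'
from h import *
tilt(); goto([.5961,.0852,.0115],4.9,36)
E
```

```text
time: 12.1
position: [0.6348, 0.0712, 0.1204]
orientation: [-0.598, 0.633, -0.316, -0.378]
contact_force: [0.4, -0.2, -0.5]
grip_width: 0.489
plate plane 4929 normal [0.08  0.007 0.997] pitch(near end up) 4.6 roll -0.4 min/max [0.6095 0.0472 0.1202] [0.6939 0.0978 0.1301]
shift [7.39 8.82 1.77] rot [ 0.73  0.48 -4.85] cf [ 0.5  0.4 -0.8] w 0.492
```

```bash
python3 - <<'E'
from h import *
print(r.observe()['joints'].round(3), r.observe()['qd'].round(3), toolM().round(3))
E
```

```text
[-0.582  0.407  0.449  2.195 -1.318  0.118  2.742] [-0.019 -0.014  0.014  0.011  0.002 -0.    -0.003] [[ 0.515 -0.851 -0.101]
 [ 0.052 -0.086  0.995]
 [-0.856 -0.517 -0.   ]]
```

```bash
python3 -m pendant '[-4,-2.5,0,0,0,8,-1, -7,-4,0,0,0,16,-1, -7,-4,0,0,0,24,-1, -7,-4,0,0,0,31,-1, -7,-4,0,0,0,31,-1, -7,-4,0,0,0,31,-1, -7,-4,0,0,0,31,-1, -7,-4,0,0,0,31,-1]'
python3 - <<'E'
from h import *
print(r.observe()['joints'].round(2)); goto([.55,.09,.2],-85.1,0)
E
```

```text
time: 12.95
position: [0.6327, 0.0709, 0.2006]
orientation: [-0.475, 0.525, -0.473, -0.524]
contact_force: [-0.8, 0.1, -1.0]
grip_width: 0.49
[-0.8   0.64  1.01  1.64 -0.58  1.18  2.01]
shift [0.03 8.04 2.73] rot [90.86  0.15  0.16] cf [-0.8  0.1 -1. ] w 0.49
```

```bash
python3 -m pendant '[0,2,1,8,0,0,-1, 0,4,2,16,0,0,-1, 0,6,2.7,24,0,0,-1, 0,8,2.7,32,0,0,-1, 0,8,2.7,40,0,0,-1, 0,8,2.7,48,0,0,-1, 0,8,2.7,56,0,0,-1, 0,8,2.7,64,0,0,-1, 0,8,2.7,72,0,0,-1, 0,8,2.7,80,0,0,-1, 0,8,2.7,88,0,0,-1, 0,8,2.7,91,0,0,-1, 0,8,2.7,91,0,0,-1]'
python3 - <<'E'
from h import *
print(r.observe()['joints'].round(2)); goto([.54,.085,.2],-175.1,0)
E
```

```text
time: 14.25
position: [0.5495, 0.0896, 0.2003]
orientation: [0.708, -0.028, 0.705, 0.03]
contact_force: [-0.2, 0.0, -0.4]
grip_width: 0.493
[-1.07  0.65  1.3   1.85 -0.68  1.19  0.54]
shift [ 0.03 -0.38 -0.98] rot [89.78  0.1  -0.3 ] cf [-0.2  0.  -0.4] w 0.493
```

```bash
python3 -m pendant '[0,0,-0.5,8,0,0,-1, 0,-0.4,-1,16,0,0,-1, 0,-0.4,-1,24,0,0,-1, 0,-0.4,-1,32,0,0,-1, 0,-0.4,-1,40,0,0,-1, 0,-0.4,-1,48,0,0,-1, 0,-0.4,-1,56,0,0,-1, 0,-0.4,-1,64,0,0,-1, 0,-0.4,-1,72,0,0,-1, 0,-0.4,-1,80,0,0,-1, 0,-0.4,-1,88,0,0,-1, 0,-0.4,-1,90,0,0,-1, 0,-0.4,-1,90,0,0,-1]'
python3 - <<'E'
from h import *
print(r.observe()['joints'].round(2)); goto([.5297,.0794,.1],-175.1,36)
E
```

```text
time: 15.55
position: [0.5392, 0.0847, 0.2003]
orientation: [0.52, 0.481, 0.52, -0.477]
contact_force: [-0.1, -0.5, -1.1]
grip_width: 0.49
[-1.08  0.63  1.31  1.87 -0.67  1.17 -1.02]
shift [10.02 -1.05  0.49] rot [ -0.11  -0.26 -36.29] cf [-0.1 -0.5 -1.1] w 0.49
```

```bash
python3 -m pendant '[2,0,0,0,0,-8,-1, 4,-0.5,0,0,0,-16,-1, 6,-1,0.5,0,0,-24,-1, 8,-1,0.5,0,0,-32,-1, 10,-1,0.5,0,0,-36,-1, 10,-1,0.5,0,0,-36,-1, 10,-1,0.5,0,0,-36,-1, 10,-1,0.5,0,0,-36,-1]'
python3 - <<'E'
from h import *
print(r.observe()['joints'].round(2)); tilt(); goto([.5297,.0794,.015],-175.1,36); c=cam('side'); save(c,'s6.png',s=1.5)
E
```

```text
time: 16.35
position: [0.5305, 0.0791, 0.1021]
orientation: [0.349, 0.298, 0.643, -0.613]
contact_force: [0.5, 0.9, -0.1]
grip_width: 0.491
[-0.7   1.03  1.01  1.46 -0.61  1.71 -1.07]
plate plane 4464 normal [-0.029 -0.006  1.   ] pitch(near end up) -1.7 roll 0.3 min/max [0.4744 0.0532 0.1064] [0.5568 0.102  0.1105]
shift [7.16 5.   0.03] rot [ 0.02 -0.29 -0.54] cf [-0.1  0.1 -1.1] w 0.49
```

View pics/s6.png

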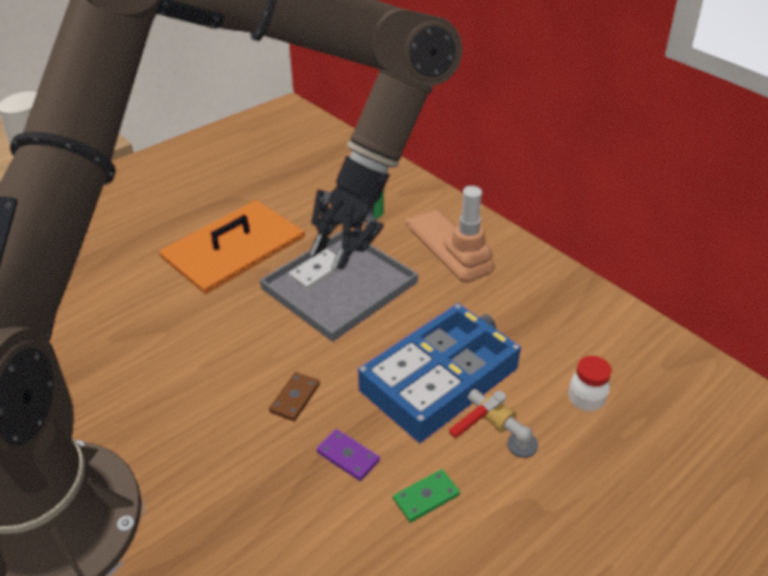

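The side view shows plate4 held level above the tray, and the tray outline has shifted: left corner (247,288) is now (262,283). The tray has been knocked, so I'll re-measure it.

```bash
cat > tr.py <<'E'
from h import *
c=cam('side'); H=hsv(c); h,s,v=[H[...,i].astype(int) for i in range(3)]; X=cloud(c)
m=(s<70)&(v>50)&(v<175)&(X[...,0]>.4)&(X[...,0]<.75)&(X[...,1]>-.03)&(X[...,1]<.35)&(X[...,2]<.035)
m=cv2.morphologyEx(m.astype(np.uint8),cv2.MORPH_OPEN,np.ones((2,2)))
k=np.vstack([q for q in cv2.findContours(m,0,1)[0] if cv2.contourArea(q)>100])
Q=(onplane(c,k[:,0],.02)[:,:2]*1000).astype(np.float32); print('side tray',cv2.minAreaRect(Q))
A=np.array([[247,288],[317,340],[402,282]])/1.5;B=np.array([[262,283],[332,335],[417,277]])/1.5
print((onplane(c,B,.015)-onplane(c,A,.015)).round(4))
c=cam('top'); print(scene(c)[0]['tray'][:3]); save(c,'t6.png',(120,130,320,280),3.5)
E
python3 tr.py
```

```text
side tray ((576.2210083007812, 106.30402374267578), (213.6583251953125, 201.08810424804688), 4.779527187347412)
[[ 0.027  -0.0062  0.    ]
 [ 0.0249 -0.0069  0.    ]
 [ 0.0285 -0.0074 -0.    ]]
(array([581. , 165.1]), array([204.5,  94.8]), 5.64)
```

View pics/t6.png

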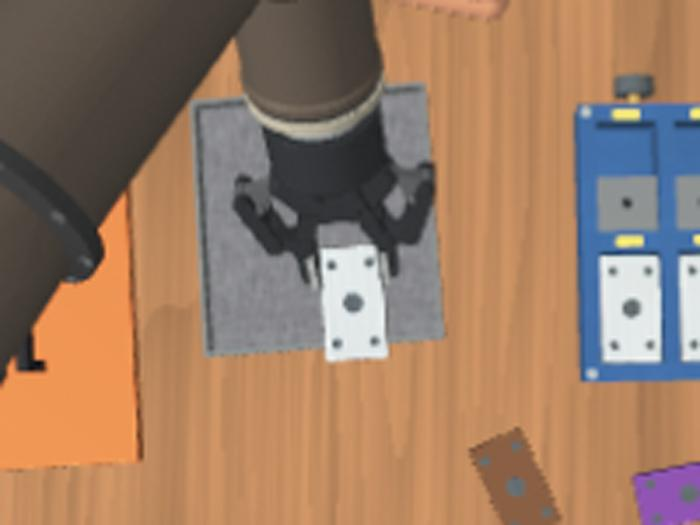

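```bash
python3 - <<'E'
from h import *
c=cam('top'); P=onplane(c,[[179.1,230.9],[247.1,225.7],[174.9,158],[242.5,154]],.022)[:,:2]*1000; print(P.round(1).tolist(),P.mean(0), np.degrees(np.arctan2(*(P[2]-P[0])[::-1])))
goto([.5566,.0726,.015],-175.1,36)
goto([.5566,.0726,.0115],-175.1,36)
E
```

```text
[[477.5, 199.5], [493.6, 13.7], [679.5, 217.4], [691.6, 28.7]] [585.53585813 114.81842556] 5.078984216247972
shift [5.54 7.11 0.97] rot [ 0.03 -0.29 -0.43] cf [ 0.2  0.4 -1.2] w 0.493
shift [5.82 7.31 0.97] rot [ 0.03 -0.29 -0.43] cf [ 0.2  0.4 -1.2] w 0.493
```

```bash
python3 -m pendant '[2,2.5,0.5,0,-0.3,-0.4,-1, 3,4.5,1.1,0,-0.3,-0.4,-1, 4.5,6,1.1,0,-0.3,-0.4,-1, 5.3,6.9,1.1,0,-0.3,-0.4,-1, 5.5,7.1,1.1,0,-0.3,-0.4,-1, 5.5,7.1,1.1,0,-0.3,-0.4,-1]'
python3 - <<'E'
from h import *
tilt(); goto([.5566,.071,.0115],-175.1,36)
E
```

```text
time: 17.2
position: [0.5566, 0.0714, 0.0154]
orientation: [0.348, 0.294, 0.643, -0.616]
contact_force: [0.4, -0.3, -0.3]
grip_width: 0.496
plate plane 3155 normal [0.021 0.106 0.994] pitch(near end up) 1.2 roll -6.1 min/max [0.5003 0.0488 0.0167] [0.5834 0.0946 0.0233]
shift [0.38 0.24 0.03] rot [ 0.03  0.03 -0.05] cf [ 0.7 -0.2 -0.6] w 0.494
```

```bash
python3 -m pendant '[0.2,0.15,0,0,0,0,-1, 0.35,0.22,0,0,0,0,-1, 0.35,0.22,0,0,0,0,-1, 0.35,0.22,0,0,0,0,0.3, 0.35,0.22,0,0,0,0,0.3, 0.35,0.22,0,0,0,0,0.3]'
python3 -m pendant '[-3,0,0,0,0,0,0.3, -6,0,0,0,0,0,0.3, -10,-3,0,0,0,0,0.3, -15,-5,0,0,0,8,0.3, -15,-5,0,0,0,16,0.3, -15,-5,0,0,0,24,0.3, -15,-5,0,0,0,32,0.3, -15,-5,0,0,0,36,0.3, -15,-5,0,0,0,36,0.3]'
python3 - <<'E'
from h import *
print(r.observe()['joints'].round(2)); goto([.5433,-.1253,.16],-178.65,0)
E
```

```text
time: 17.85
position: [0.5567, 0.0713, 0.012]
orientation: [0.348, 0.294, 0.643, -0.615]
contact_force: [0.3, 0.2, 0.0]
grip_width: 0.651
time: 18.75
position: [0.6022, 0.0757, 0.1636]
orientation: [0.521, 0.479, 0.521, -0.477]
contact_force: [0.2, 0.4, -0.2]
grip_width: 0.649
[-0.91  0.73  1.17  1.76 -0.74  1.17 -1.  ]
shift [ 0.29 -7.57 19.53] rot [ 3.52 -0.14 -0.12] cf [ 0.2  0.4 -0.2] w 0.649
```

```bash
python3 -m pendant '[0,-3,4.5,3.5,0,0,-1, 0,-7.5,9,3.5,0,0,-1, 0,-7.5,14,3.5,0,0,-1, 0,-7.5,19.5,3.5,0,0,-1, 4,-7.5,19.5,3.5,0,0,-1, 7,-7.5,19.5,3.5,0,0,-1, 7,-7.5,19.5,3.5,0,0,-1, 7,-7.5,19.5,3.5,0,0,-1]'
python3 - <<'E'
from h import *
c=cam('top');o,X,(h,s,v)=scene(c)
for k in o: print(k,o[k][:3])
save(c,'t7.png',(120,130,320,280),3.5)
goto([.5433,-.1253,.037],-178.65,0)
E
```

```text
time: 19.55
position: [0.5445, -0.125, 0.0932]
orientation: [0.505, 0.495, 0.507, -0.493]
contact_force: [0.0, -0.8, 0.8]
grip_width: -0.002
nest (array([ 656.4, -107. ]), array([33.8, 79.1]), 40.27)
cover (array([500.6, 338.6]), array([230.2, 156.3]), 4.46)
tray (array([585.1, 117.8]), array([204. , 188.5]), 5.02)
shift [ 5.69 -0.18  0.04] rot [ 0.06 -0.12 -0.1 ] cf [ 0.1 -0.5 -0.7] w 0.003
```

View pics/t7.png

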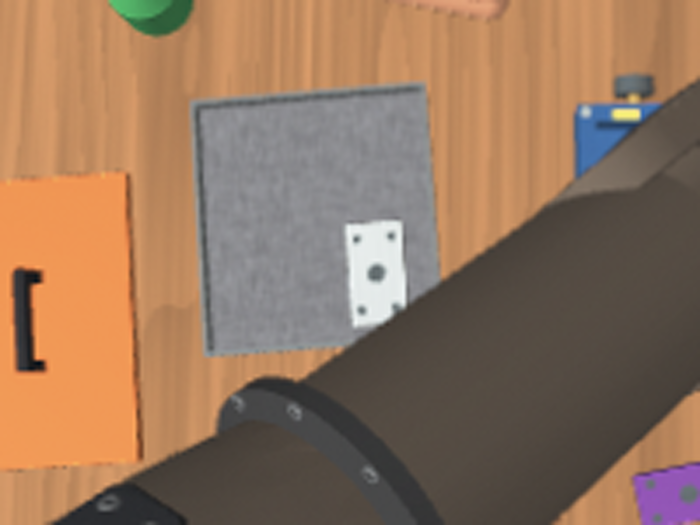

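Plate4 lies flat in the tray's near right slot (375,273 in the crop), and the tray centre is now (585,118). Next, press plate1.

```bash
python3 -m pendant '[2,-0.2,0,0,0,0,-1, 3.5,-0.2,0,0,0,0,-1, 4,-0.2,0,0,0,0,-1, 4.5,-0.2,0,0,0,0,-1, 5,-0.2,0,0,0,0,-1, 5.4,-0.2,0,0,0,0,-1, 5.7,-0.2,0,0,0,0,-1, 5.8,-0.2,0,0,0,0,-1, 5.8,-0.2,0,0,0,0,-1]'
python3 - <<'E'
from h import *
goto([.4939,-.1265,.0569],-178.65,36)
E
```

```text
time: 20.5
position: [0.5442, -0.1252, 0.0367]
orientation: [0.507, 0.495, 0.506, -0.492]
contact_force: [0.5, 0.6, 7.4]
grip_width: 0.003
shift [-2.04 -5.02  0.01] rot [  0.09  -0.09 -36.23] cf [0.5 0.6 7.4] w 0.003
```

```bash
python3 -m pendant '[-4,0,0,0,0,0,-1, -9,0,0,0,0,0,-1, -9,0,0,0,0,0,1, -9,-1.5,0,0,0,-8,1, -9,-1.5,0,0,0,-16,1, -8,-1.5,0,0,0,-24,1, -7,-1.5,0,0,0,-32,1, -7,-1.5,0,0,0,-36,1, -7,-1.5,0,0,0,-36,1, -7,-1.5,0,0,0,-36,1]' 
python3 - <<'E'
from h import *
goto([.4939,-.1265,.0569],-178.65,36)
c=cam('wrist'); X=cloud(c); H=hsv(c); m=(H[...,1]<50)&(H[...,2]>140)&(X[...,2]>.056)&(X[...,2]<.09)&(abs(X[...,1]+.127)<.035)&(X[...,0]<.53)&(X[...,0]>.45); m[300:]=0
P=X[m]; print(len(P),P.min(0),P.max(0)); save(c,'w8.png',s=1.2); print(r.observe()['joints'].round(2))
E
```

```text
time: 21.5
position: [0.5288, -0.1263, 0.1063]
orientation: [0.33, 0.315, 0.633, -0.625]
contact_force: [-0.8, -0.6, 0.4]
grip_width: 1.003
shift [ 6.05  0.05 -0.06] rot [ 0.07 -0.04 -0.3 ] cf [-0.8 -0.6  0.4] w 1.003
2022 [ 0.49015086 -0.14822104  0.05600942] [ 0.51503805 -0.10496553  0.07205559]
[-0.41  1.04  1.02  1.44 -0.5   1.65 -0.87]
```

View pics/w8.png

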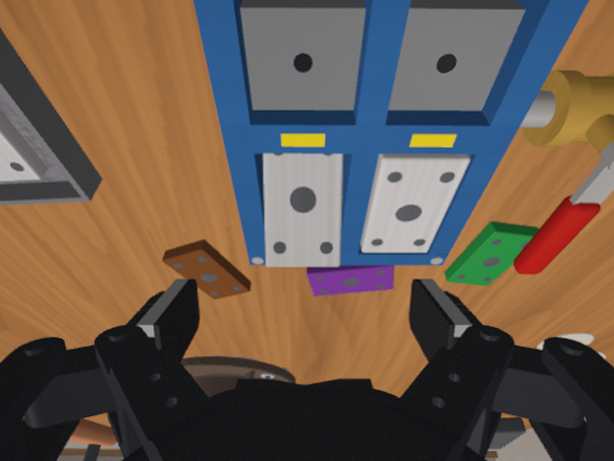

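Plate1 is tipped and seen face-on at (303,210), between the jaws. Move in along the tool axis and grip.

```bash
python3 -m pendant '[2,0,0,0,0,0,1, 4,0,0,0,0,0,1, 5.5,0,0,0,0,0,1, 6,0,0,0,0,0,1, 6,0,0,0,0,0,1, 6,0,0,0,0,0,-1, 6,0,0,0,0,0,-1, 6,0,0,0,0,0,-1, 6,0,0,0,0,0,-1, 6,0,0,0,0,0,-1, 6,0,0,0,0,0,-1]' 60
python3 - <<'E'
from h import *
goto([.4939,-.1265,.20],-178.65,36)
E
```

```text
time: 22.65
position: [0.4942, -0.1272, 0.0587]
orientation: [0.331, 0.316, 0.633, -0.625]
contact_force: [2.7, -0.2, 4.6]
grip_width: 0.489
shift [-11.48  -8.25  -0.09] rot [ 0.04 -0.04 -0.4 ] cf [ 2.7 -0.2  4.6] w 0.489
```

Gripped at width 0.489. Lift straight up, then level it.

```bash
python3 -m pendant '[-3,-2,0,0,0,0,-1, -6,-4.2,0,0,0,0,-1, -9,-6.3,0,0,0,0,-1, -11.5,-8.2,0,0,0,0,-1, -11.5,-8.2,0,0,0,8,-1, -11.5,-8.2,0,0,0,16,-1, -11.5,-8.2,0,0,0,24,-1, -11.5,-8.2,0,0,0,32,-1, -11.5,-8.2,0,0,0,36,-1, -11.5,-8.2,0,0,0,36,-1]'
python3 - <<'E'
from h import *
tilt(); goto([.5034,.156,.12],-175,0)
E
```

```text
time: 23.65
position: [0.492, -0.127, 0.1999]
orientation: [0.506, 0.498, 0.504, -0.491]
contact_force: [-0.6, -0.2, -1.4]
grip_width: 0.488
plate plane 12814 normal [ 0.019 -0.004  1.   ] pitch(near end up) 1.1 roll 0.2 min/max [ 0.4819 -0.1487  0.2041] [ 0.5622 -0.1035  0.2092]
shift [  8.11   1.62 -28.19] rot [-3.65 -0.2  -0.37] cf [ 0.5  0.  -0.8] w 0.485
```

```bash
python3 -m pendant '[0,0.5,-5,0,0,0,-1, 0,1,-10,-1,0,0,-1, 0,1.6,-15,-3.6,0,0,-1, 0,1.6,-20,-3.6,0,0,-1, 0,1.6,-25,-3.6,0,0,-1, 0,1.6,-28.2,-3.6,0,0,-1, 4,1.6,-28.2,-3.6,0,0,-1, 8,1.6,-28.2,-3.6,0,0,-1, 8,1.6,-28.2,-3.6,0,0,-1, 8,1.6,-28.2,-3.6,0,0,-1]'
python3 - <<'E'
from h import *
tilt(); goto([.5034,.156,.016],-175,0); c=cam('side'); save(c,'s9.png',s=1.5)
E
python3 tr.py
```

```text
time: 24.7
position: [0.5036, 0.1556, 0.1211]
orientation: [0.522, 0.479, 0.52, -0.477]
contact_force: [-0.3, 0.2, -0.3]
grip_width: 0.491
plate plane 12730 normal [0.022 0.003 1.   ] pitch(near end up) 1.3 roll -0.2 min/max [0.4921 0.1337 0.125 ] [0.5743 0.1833 0.1303]
shift [10.62 -0.16 -0.03] rot [-0.09 -0.12 -0.38] cf [-0.1 -0.1 -1.2] w 0.486
side tray ((576.3032836914062, 106.35572814941406), (213.8677520751953, 201.08609008789062), 4.809227466583252)
[[ 0.027  -0.0062  0.    ]
 [ 0.0249 -0.0069  0.    ]
 [ 0.0285 -0.0074 -0.    ]]
(array([585.2, 117.8]), array([203.9, 188.4]), 5.05)
```

View pics/s9.png

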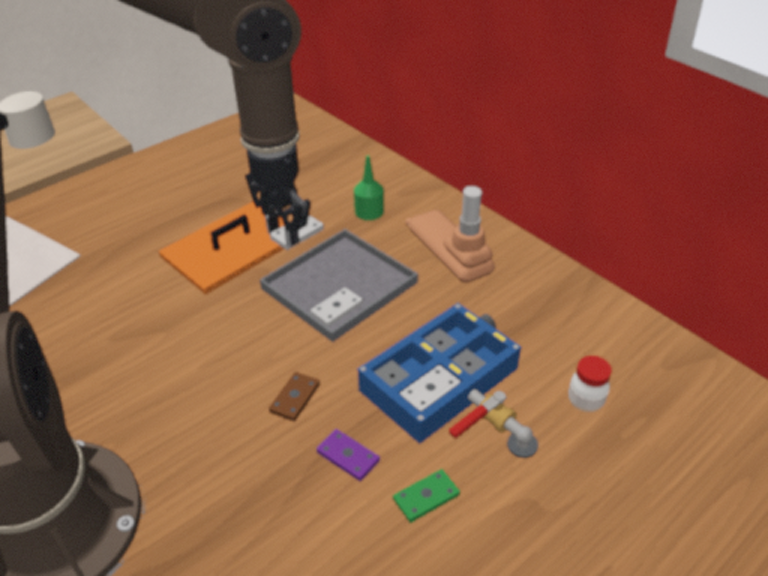

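The side view shows plate4 flat in the tray at (337,304), plate1 carried level at (297,232), and only plate2 left in the nest at (430,387). Lowering plate1.

```bash
python3 -m pendant '[4,-0.2,0,0,0,-0.4,-1, 8,-0.2,0,0,0,-0.4,-1, 10,-0.2,0,0,0,-0.4,-1, 10.6,-0.2,0,0,0,-0.4,-1, 10.6,-0.2,0,0,0,-0.4,-1, 10.8,-0.2,0,0,0,-0.4,-1, 11,-0.2,0,0,0,-0.4,-1]'
python3 - <<'E'
from h import *
goto([.5034,.156,.009],-175,0)
E
```

```text
time: 25.6
position: [0.5044, 0.1566, 0.0139]
orientation: [0.521, 0.48, 0.521, -0.476]
contact_force: [-0.2, 1.0, -0.0]
grip_width: 0.49
shift [ 0.49 -0.11  0.06] rot [-0.06 -0.27 -0.22] cf [-0.2  1.  -0. ] w 0.49
```

```bash
python3 -m pendant '[0.2,0,0,0,0,0,-1, 0.3,0,0,0,0,0,-1, 0.4,0,0,0,0,0,-1, 0.4,0,0,0,0,0,-1]'
```

```text
time: 26.0
position: [0.5045, 0.1568, 0.01]
orientation: [0.521, 0.48, 0.521, -0.476]
contact_force: [0.5, 1.0, -0.6]
grip_width: 0.488
```

```bash
python3 -m pendant '[0.2,0,0,0,0,0,-1, 0.3,0,0,0,0,0,-1, 0.3,0,0,0,0,0,-1, 0.3,0,0,0,0,0,0.3, 0.3,0,0,0,0,0,0.3, 0.3,0,0,0,0,0,0.3]'
python3 -m pendant '[-5,0,0,0,0,0,0.3, -10,0,0,0,0,0,0.3, -14,0,5,0,0,0,-1, -14,4,10,0,0,0,-1, -14,4,15,0,0,0,-1, -14,4,20,0,0,0,-1, -14,4,25,0,0,0,-1, -14,4,30,3.6,0,0,-1, -14,4,34.2,3.6,0,0,-1, -14,4,34.2,3.6,0,0,-1, -14,4,34.2,3.6,0,0,-1, -14,4,34.2,3.6,0,0,-1]'
python3 - <<'E'
from h import *
goto([.5447,-.1853,.037],-178.65,0)
E
```

```text
time: 26.6
position: [0.5045, 0.1568, 0.0068]
orientation: [0.521, 0.48, 0.521, -0.476]
contact_force: [0.8, 0.8, -0.9]
grip_width: 0.653
time: 27.8
position: [0.5734, -0.1802, 0.1449]
orientation: [0.505, 0.496, 0.507, -0.492]
contact_force: [-0.3, -0.2, -0.2]
grip_width: -0.001
shift [10.78 -2.91  0.51] rot [ 0.02 -0.34 -0.17] cf [-0.3 -0.2 -0.2] w -0.001
```

```bash
python3 -m pendant '[3,-2.9,0.5,0,-0.3,-0.2,-1, 7,-2.9,0.5,0,-0.3,-0.2,-1, 8,-2.9,0.5,0,-0.3,-0.2,-1, 8,-2.9,0.5,0,-0.3,-0.2,-1, 8.8,-2.9,0.5,0,-0.3,-0.2,-1, 9.3,-2.9,0.5,0,-0.3,-0.2,-1, 9.8,-2.9,0.5,0,-0.3,-0.2,-1, 10.3,-2.9,0.5,0,-0.3,-0.2,-1, 10.7,-2.9,0.5,0,-0.3,-0.2,-1, 10.9,-2.9,0.5,0,-0.3,-0.2,-1, 10.9,-2.9,0.5,0,-0.3,-0.2,-1]'
python3 - <<'E'
from h import *
goto([.4949,-.1862,.0569],-178.65,36)
E
```

```text
time: 28.9
position: [0.5457, -0.1855, 0.0363]
orientation: [0.506, 0.494, 0.506, -0.494]
contact_force: [0.5, -0.2, 4.6]
grip_width: 0.0
shift [-2.06 -5.07 -0.05] rot [ 2.000e-02 -2.000e-02 -3.607e+01] cf [ 0.5 -0.2  4.6] w 0.0
```

```bash
python3 -m pendant '[-4,0,0,0,0,0,-1, -9,0,0,0,0,0,-1, -9,0,0,0,0,0,1, -9,-1.6,0,0,0,-8,1, -9,-1.6,0,0,0,-16,1, -8,-1.6,0,0,0,-24,1, -7,-1.6,0,0,0,-32,1, -7,-1.6,0,0,0,-36,1, -7,-1.6,0,0,0,-36,1, -7,-1.6,0,0,0,-36,1]' 
python3 - <<'E'
from h import *
goto([.4949,-.1862,.0569],-178.65,36)
c=cam('wrist'); X=cloud(c); H=hsv(c); m=(H[...,1]<50)&(H[...,2]>140)&(X[...,2]>.056)&(X[...,2]<.09)&(abs(X[...,1]+.187)<.035)&(X[...,0]<.53)&(X[...,0]>.45); m[300:]=0
P=X[m]; print(len(P),P.min(0),P.max(0))
c=cam('top');o,X,(h,s,v)=scene(c)
for k in o: print(k,o[k][:3])
save(c,'t10.png',(120,130,320,280),3.5)
E
```

```text
time: 29.9
position: [0.5294, -0.1865, 0.1059]
orientation: [0.329, 0.314, 0.633, -0.626]
contact_force: [0.6, -0.8, 0.4]
grip_width: 0.998
shift [ 5.99  0.08 -0.11] rot [-0.02  0.   -0.13] cf [ 0.6 -0.8  0.4] w 0.998
2126 [ 0.49169635 -0.20928809  0.05600567] [ 0.51564531 -0.16544242  0.07246057]
nest (array([ 532.2, -156.3]), array([140.7, 133. ]), 0.27)
cover (array([579.6, 331.2]), array([ 27.2, 144. ]), 25.07)
tray (array([660.5, 181.5]), array([43.9, 74.1]), 7.21)
```

View pics/t10.png

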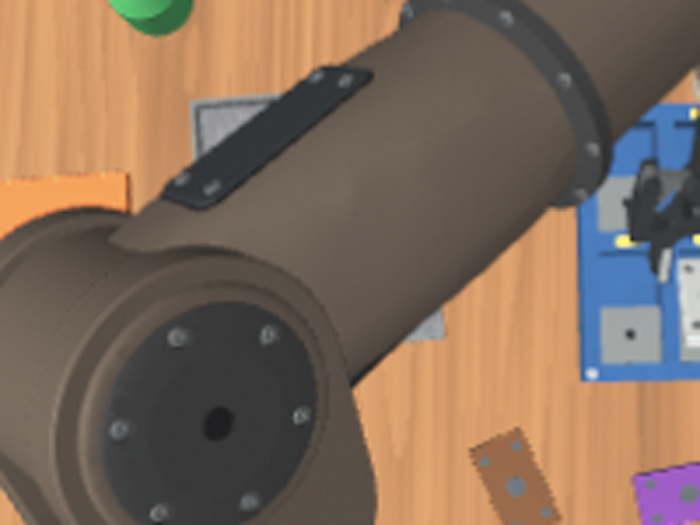

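The arm hides the tray from above; plate2's near end is measured where expected (x 0.492, z 0.072). Grip it.

```bash
python3 -m pendant '[2,0,0,0,0,0,1, 4,0,0,0,0,0,1, 5.5,0,0,0,0,0,1, 6,0,0,0,0,0,1, 6,0,0,0,0,0,1, 6,0,0,0,0,0,-1, 6,0,0,0,0,0,-1, 6,0,0,0,0,0,-1, 6,0,0,0,0,0,-1, 6,0,0,0,0,0,-1, 6,0,0,0,0,0,-1]' 60
python3 -m pendant '[-3,-2,0,0,0,0,-1, -6,-4.2,0,0,0,0,-1, -9,-6.3,0,0,0,0,-1, -11.5,-8.2,0,0,0,0,-1, -11.5,-8.2,0,0,0,8,-1, -11.5,-8.2,0,0,0,16,-1, -11.5,-8.2,0,0,0,24,-1, -11.5,-8.2,0,0,0,32,-1, -11.5,-8.2,0,0,0,36,-1, -11.5,-8.2,0,0,0,36,-1]'
python3 - <<'E'
from h import *
tilt(); goto([.5989,.1191,.12],-175,0); print(r.observe()['joints'].round(2))
E
```

```text
time: 31.1
position: [0.4946, -0.1875, 0.0589]
orientation: [0.33, 0.315, 0.633, -0.626]
contact_force: [1.4, -0.2, 5.0]
grip_width: 0.491
time: 32.1
position: [0.4928, -0.1873, 0.2004]
orientation: [0.506, 0.497, 0.504, -0.493]
contact_force: [0.0, -0.2, -2.2]
grip_width: 0.488
plate plane 12927 normal [ 0.034 -0.002  0.999] pitch(near end up) 1.9 roll 0.1 min/max [ 0.4829 -0.2089  0.2043] [ 0.5629 -0.1642  0.2103]
shift [  8.13  11.11 -30.33] rot [-3.74 -0.1  -0.24] cf [ 0.5  0.6 -0.9] w 0.491
[-0.54  0.5   1.16  1.91 -0.53  1.08 -0.71]
```

```bash
python3 -m pendant '[0,1,-5,0,0,0,-1, 0,3,-10,-1,0,0,-1, 0,5,-15,-3.7,0,0,-1, 0,7,-20,-3.7,0,0,-1, 0,9,-25,-3.7,0,0,-1, 0,11.1,-30.3,-3.7,0,0,-1, 4,11.1,-30.3,-3.7,0,-1,-1, 8,11.1,-30.3,-3.7,0,-1,-1, 8,11.1,-30.3,-3.7,0,-1,-1, 8,11.1,-30.3,-3.7,0,-1,-1]'
python3 - <<'E'
from h import *
tilt(); goto([.5989,.1191,.016],-175,0)
c=cam('top'); o=scene(c)[0]; print(o['tray'][:3],o['cover'][:3]); save(c,'t11.png',(120,130,320,280),3.5)
E
python3 tr.py | head -1
```

```text
time: 33.15
position: [0.5987, 0.118, 0.121]
orientation: [0.517, 0.474, 0.525, -0.482]
contact_force: [1.8, -0.4, -0.6]
grip_width: 0.49
plate plane 12902 normal [0.056 0.005 0.998] pitch(near end up) 3.2 roll -0.3 min/max [0.5879 0.0855 0.1234] [0.67   0.1453 0.1312]
shift [10.65  0.08 -0.15] rot [-0.11 -0.04  0.75] cf [0.7 0.2 0. ] w 0.492
(array([585.4, 117.7]), array([204., 188.]), 4.72) (array([441.4, 290.7]), array([101.6,  67.8]), 1.48)
side tray ((576.6781616210938, 106.43112182617188), (214.47584533691406, 201.1865234375), 4.872866153717041)
```

View pics/t11.png

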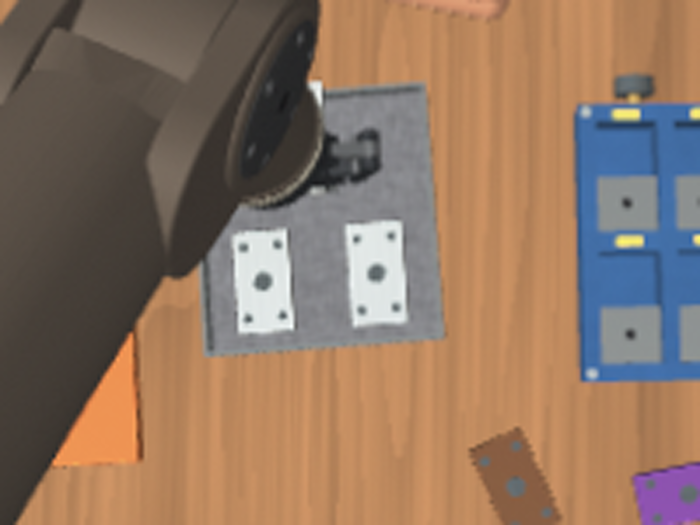

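Plates 1 and 4 lie flat in the near slots, at (263,280) and (375,273), and the tray has not moved. Lower plate2 into the far middle.

```bash
python3 -m pendant '[4,0,-0.1,0,0,2,-1, 8,0,-0.1,0,0,2.5,-1, 10,0,-0.1,0,0,2.5,-1, 10.6,0,-0.1,0,0,2.5,-1, 10.8,0,-0.1,0,0,2.5,-1, 11,0,-0.1,0,0,2.5,-1, 11.2,0,-0.1,0,0,2.5,-1, 11.3,0,-0.1,0,0,2.5,-1, 11.3,0,-0.1,0,0,2.5,-1]'
python3 -m pendant '[0.1,0,0,0,0,0,-1, 0.2,0,0,0,0,0,-1, 0.2,0,0,0,0,0,-1, 0.2,0,0,0,0,0,0.3, 0.2,0,0,0,0,0,0.3, 0.2,0,0,0,0,0,0.3]'
python3 -m pendant '[-5,0,0,0,0,0,0.3, -10,0,0,0,0,0,0.3, -15,0,0,0,0,0,-0.3, -19,-4,-6,0,0,0,-0.3, -19,-8,-12,0,0,0,-0.3, -19,-8,-12,0,0,0,-0.3, -19,-8,-12,0,0,0,-0.3, -19,-8,-12,0,0,0,-0.3]'
python3 - <<'E'
from h import *
print(r.observe()['joints'].round(2))
for n in ('top','side'):
  c=cam(n); save(c,n+'12.png',s=1.5)
  if n=='top':
    o,X,(h,s,v)=scene(c)
    for k in o: print(k,o[k][:3])
E
```

```text
time: 34.25
position: [0.5989, 0.1193, 0.0108]
orientation: [0.528, 0.488, 0.514, -0.469]
contact_force: [-0.4, 1.1, -0.8]
grip_width: 0.491
time: 34.85
position: [0.5991, 0.1193, 0.0089]
orientation: [0.528, 0.488, 0.513, -0.469]
contact_force: [-0.4, 0.5, -0.5]
grip_width: 0.652
time: 35.65
position: [0.5018, 0.233, 0.1964]
orientation: [0.529, 0.487, 0.515, -0.467]
contact_force: [0.3, -0.5, -0.0]
grip_width: 0.351
[-1.34  0.58  1.22  1.88 -0.62  1.09 -1.36]
nest (array([ 567. , -154.9]), array([208.8, 133.1]), 1.31)
cover (array([437.5, 334.6]), array([102.2, 152.1]), 5.66)
tray (array([585.1, 117.8]), array([204. , 188.5]), 5.02)
```

View pics/side12.png

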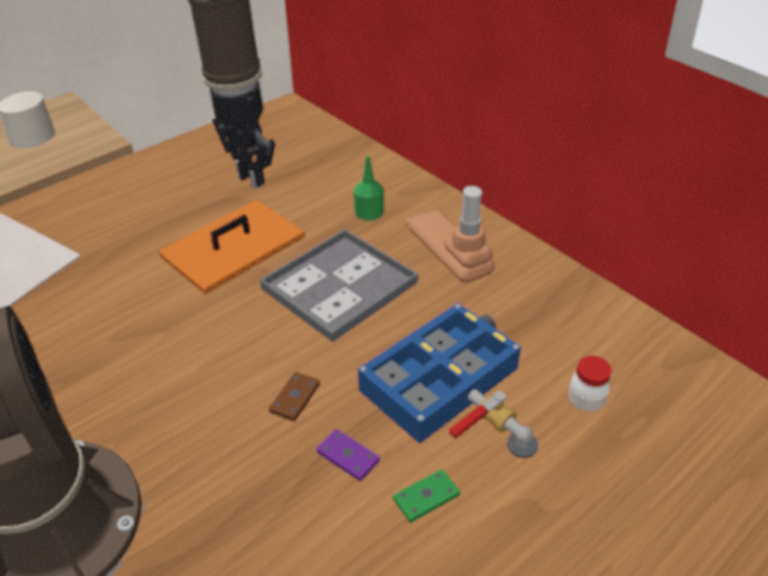

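All three plates lie in the tray, at (302,280), (358,267) and (337,304). The nest is empty and the lever is across the pipe. Now the cover: move above the handle.

```bash
python3 - <<'E'
from h import *
goto([.501,.336,.15],-175.6,0)
E
```

```text
shift [  4.7    0.51 -10.56] rot [ 0.44 -0.15 -1.97] cf [-0.1 -0.8 -0.4] w 0.352
```

```bash
python3 -m pendant '[0,0.5,-5,0.4,0,-2,0, 2,0.5,-10.5,0.4,0,-2,0, 4.7,0.5,-10.5,0.4,0,-2,0, 4.7,0.5,-10.5,0.4,0,-2,0, 4.7,0.5,-10.5,0.4,0,-2,0, 4.7,0.5,-10.5,0.4,0,-2,0]'
python3 - <<'E'
from h import *
c=cam('wrist'); X=cloud(c); H=hsv(c); h,s,v=[H[...,i].astype(int) for i in range(3)]
m=(v<70)&(X[...,2]>.045)&(X[...,2]<.065)&(abs(X[...,0]-.5)<.07)&(abs(X[...,1]-.336)<.04)
P=X[m]; print('handle',m.sum(),cv2.minAreaRect((P[:,:2]*1000).astype(np.float32)),np.median(P,0))
m=(h>4)&(h<16)&(s>140)&(v>120)&(X[...,2]>.006)&(X[...,2]<.022)
q=rect(c,m,.013); print('cover',q[:3],np.median(X[m],0)); save(c,'w13.png',s=1.5)
goto([.501,.336,.031],-175.6,0)
E
```

```text
time: 36.35
position: [0.5027, 0.3327, 0.1516]
orientation: [0.518, 0.482, 0.518, -0.48]
contact_force: [0.3, 0.7, 0.2]
grip_width: 0.502
handle 1163 ((501.88812255859375, 339.7519226074219), (78.39623260498047, 10.95312786102295), 4.16558313369751) [0.50529762 0.33949704 0.05483851]
cover (array([500.7, 339.2]), array([230. , 152.7]), 4.62) [0.53185782 0.33802363 0.01511362]
shift [12.07 -0.14 -0.25] rot [-0.17 -0.18 -0.08] cf [ 1.  -0.1 -0. ] w 0.5
```

View pics/w13.png

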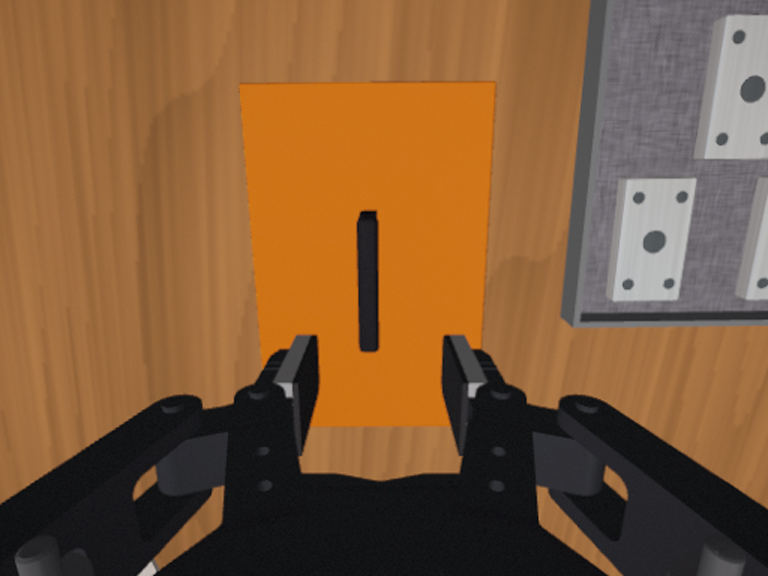

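The handle is at (368,280), between the open jaws; its centre measures (0.5015, 0.339). Grip it.

```bash
python3 -m pendant '[4,-0.1,-0.5,-0.2,0,0,0, 8,-0.1,-0.5,-0.2,0,0,0, 11,-0.1,-0.5,-0.2,0,0,0, 12.1,-0.1,-0.5,-0.2,0,0,0, 12.1,-0.1,-0.5,-0.2,0,0,0, 12.1,-0.1,-0.5,-0.2,0,0,-1, 12.1,-0.1,-0.5,-0.2,0,0,-1, 12.1,-0.1,-0.5,-0.2,0,0,-1, 12.1,-0.1,-0.5,-0.2,0,0,-1, 12.1,-0.1,-0.5,-0.2,0,0,-1]' 100
python3 -m pendant '[-3,0,0,0,0,0,-1, -6,0,0,0,0,0,-1, -9,0,0,0,0,0,-1, -9,0,0,0,0,0,-1, -9,0,0,0,0,0,-1]'
python3 - <<'E'
from h import *
goto([.567,-.1548,.121],-178.65,0); c=cam('wrist'); X=cloud(c); H=hsv(c); h,s,v=[H[...,i].astype(int) for i in range(3)]
m=(h>4)&(h<16)&(s>140)&(v>120)&(X[...,2]>.07)&(X[...,2]<.13)
P=X[m]; n=np.linalg.svd(P-P.mean(0),full_matrices=False)[2][2]; print(len(P),np.median(P,0),n); q=rect(c,m,np.median(P[:,2])); print(q[:3],r.observe()['position'])
E
```

```text
time: 37.4
position: [0.5025, 0.3391, 0.0329]
orientation: [0.519, 0.483, 0.519, -0.478]
contact_force: [-0.8, -0.2, 7.7]
grip_width: 0.117
time: 37.9
position: [0.5022, 0.339, 0.1237]
orientation: [0.519, 0.483, 0.52, -0.477]
contact_force: [-1.0, 0.4, -3.3]
grip_width: 0.118
shift [-4.000e-02  2.620e+00  4.974e+01] rot [ 3.11 -0.38 -0.27] cf [-1.   0.4 -3.3] w 0.118
63896 [0.56158131 0.34426211 0.10594005] [-0.00100215 -0.00394229  0.99999173]
(array([543.2, 342. ]), array([144. , 151.2]), 4.5) [0.50162947 0.33884392 0.12267884]
```

```bash
python3 -m pendant '[0,0,3,0,0,0,-1, 0,0.3,6,0,0,0,-1, 0,0.6,10,0,0,0,-1, 0,0.8,14,1,0,0,-1, 0,1,18,1,0,0,-1, 0,1.2,22,1,0,0,-1, 0,1.4,26,2,0,0,-1, 0,1.6,30,2,0,0,-1, 0,1.8,34,2,0,0,-1, 0,2,38,3,0,0,-1, 0,2.3,42,3.1,0,0,-1, 0,2.5,46,3.1,0,0,-1, 0,2.7,48.5,3.1,0,0,-1, 0,2.7,49.7,3.1,0,0,-1, 0,2.7,49.7,3.1,0,0,-1, 0,2.7,49.7,3.1,0,0,-1, 0,2.7,49.7,3.1,0,0,-1]'
python3 - <<'E'
from h import *
goto([.568,-.1548,.0735],-178.65,0)
c=cam('top'); H=hsv(c); h,s,v=[H[...,i].astype(int) for i in range(3)]; X=cloud(c)
m=(h>4)&(h<16)&(s>140)&(v>140)&(X[...,2]>.06)&(X[...,2]<.13)
print(np.median(X[m],0),X[m].min(0),X[m].max(0),rect(c,m,np.median(X[m][:,2]))[:3]); save(c,'t14.png',(230,130,420,280),3.5)
c=cam('wrist'); X=cloud(c); H=hsv(c); h,s,v=[H[...,i].astype(int) for i in range(3)]
m=(h>4)&(h<16)&(s>140)&(v>120)&(X[...,2]>.07)&(X[...,2]<.13); print('w',rect(c,m,np.median(X[m][:,2]))[:3],X[m].min(0))
E
```

```text
time: 39.65
position: [0.5671, -0.1523, 0.1194]
orientation: [0.505, 0.496, 0.508, -0.491]
contact_force: [0.2, -0.6, -2.3]
grip_width: 0.118
shift [4.59 0.07 0.28] rot [ 0.14 -0.41 -0.12] cf [ 0.2 -0.6 -2.3] w 0.118
[ 0.64718653 -0.10888647  0.10277004] [ 0.4528979  -0.35264573  0.06132631] [ 0.73221909 -0.07574511  0.10788296] (array([ 635.7, -122.1]), array([92.3, 90.3]), -0.03)
w (array([ 608.1, -151.6]), array([144.1, 151.1]), 1.56) [ 0.49813755 -0.22978804  0.09874738]
```

View pics/t14.png

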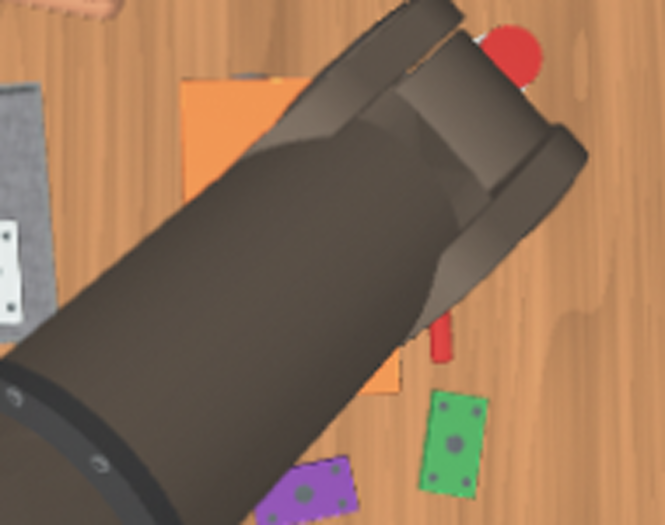

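```bash
python3 - <<'E'
from h import *
c=cam('top'); P=onplane(c,[[281.7,152.9],[344.3,242]],.104)*1000; print(P,P.mean(0))
E
python3 -m pendant '[0,0.1,0.3,0,0,0,-1, 1.5,0.1,0.3,0,0,0,-1, 2.5,0.1,0.3,0,-0.4,0,-1, 3,0.1,0.3,0,-0.4,0,-1, 3.4,0.1,0.3,0,-0.4,0,-1, 3.6,0.1,0.3,0,-0.4,0,-1, 3.8,0.1,0.3,0,-0.4,0,-1]'
python3 - <<'E'
from h import *
goto([.568,-.1548,.0735],-178.65,0)
E
```

```text
[[ 677.96445649  -75.17922939  104.        ]
 [ 453.06280716 -232.35205681  104.        ]] [ 565.51363182 -153.7656431   104.        ]
time: 40.5
position: [0.5685, -0.156, 0.0818]
orientation: [0.507, 0.494, 0.505, -0.493]
contact_force: [-0.1, -0.6, -2.6]
grip_width: 0.115
shift [ 0.83 -0.05 -0.12] rot [ 0.11  0.05 -0.17] cf [-0.1 -0.6 -2.6] w 0.115
```

```bash
python3 -m pendant '[0.3,0,-0.1,0,0,0,-1, 0.6,0,-0.1,0,0,0,-1, 0.8,0,-0.1,0,0,0,-1, 0.9,0,-0.1,0,0,0,-1, 0.9,0,-0.1,0,0,0,-1]'
python3 - <<'E'
from h import *
goto([.568,-.1548,.0735],-178.65,0)
c=cam('wrist'); X=cloud(c); H=hsv(c); h,s,v=[H[...,i].astype(int) for i in range(3)]
m=(h>4)&(h<16)&(s>140)&(v>120)&(X[...,2]>.04)&(X[...,2]<.08); P=X[m]
n=np.linalg.svd(P-P.mean(0),full_matrices=False)[2][2]; print(np.median(P,0),n,rect(c,m,np.median(P[:,2]))[:3])
E
```

```text
time: 41.0
position: [0.5685, -0.155, 0.0729]
orientation: [0.507, 0.494, 0.505, -0.493]
contact_force: [-0.9, 0.6, 0.2]
grip_width: 0.116
shift [-0.06 -0.05 -0.02] rot [ 0.1   0.03 -0.18] cf [-0.9  0.6  0.2] w 0.116
[ 0.62773291 -0.15315189  0.05513786] [-1.25390321e-04  4.86131025e-04 -9.99999874e-01] (array([ 609.2, -154.2]), array([144.3, 151.3]), 1.52)
```

The lid's top is 40 mm above its bench height and its weight is carried. Release and retreat.

```bash
python3 -m pendant '[0,0,0,0,0,0,0, 0,0,0,0,0,0,0, 0,0,0,0,0,0,0, -4,0,0,0,0,0,0, -8,0,0,0,0,0,0, -13,0,0,0,0,0,0, -18,0,0,0,0,0,0, -20,-5,-5,0,0,0,0, -20,-10,-10,0,0,0,0, -20,-10,-15,0,0,0,0, -20,-10,-20,0,0,0,0, -20,-10,-25,0,0,0,0, -20,-10,-30,0,0,0,0, -20,-10,-35,0,0,0,0, -20,-10,-40,0,0,0,0, -20,-10,-45,0,0,0,0, -20,-10,-50,0,0,0,0, -20,-10,-50,0,0,0,0]'
python3 lev.py
python3 - <<'E'
from h import *
c=cam('top'); save(c,'t15.png',s=1.5); H=hsv(c); h,s,v=[H[...,i].astype(int) for i in range(3)]; X=cloud(c)
m=(h>4)&(h<16)&(s>140)&(v>140)&(X[...,2]>.045)&(X[...,2]<.07)&(X[...,1]<0)
P=X[m]; n=np.linalg.svd(P-P.mean(0),full_matrices=False)[2][2]; print('cover',rect(c,m,.0535)[:3],np.median(P,0),n)
g=(s<40)&(v>170)&(X[...,0]>.45)&(X[...,0]<.7)&(X[...,1]>0)&(X[...,1]<.23)
for k in cv2.findContours(g.astype(np.uint8),0,1)[0]:
    if cv2.contourArea(k)>150:
        mm=cv2.drawContours(np.zeros(g.shape,np.uint8),[k],-1,1,-1)>0; Q=X[mm]; n=np.linalg.svd(Q-Q.mean(0),full_matrices=False)[2][2]
        print('plate',np.median(Q,0).round(4),n.round(3),cv2.contourArea(k))
E
```

```text
time: 42.85
position: [0.4543, 0.3462, 0.2719]
orientation: [0.508, 0.494, 0.506, -0.492]
contact_force: [1.6, -0.0, -0.4]
grip_width: 0.5
143 ((506.9029846191406, -270.705078125), (63.42214584350586, 14.170191764831543), 1.2114628553390503) [22.1   9.42 62.64] [-2.07512038  6.72453831  0.26763186]
cover (array([ 568.4, -155.8]), array([231. , 151.6]), 1.62) [ 0.56462742 -0.1528587   0.05649925] [-5.26687095e-04  4.41180607e-03  9.99990129e-01]
plate [0.5352 0.1585 0.0171] [ 0.089 -0.98  -0.18 ] 397.5
plate [0.5421 0.0695 0.0175] [ 0.003 -0.001 -1.   ] 406.0
plate [0.6299 0.1212 0.0175] [-0.     0.004  1.   ] 393.5
```

```bash
python3 - <<'E'
from h import *
c=cam('top'); X=cloud(c); u,v=proj(c,[[.535,.1585,.017]])[0].astype(int); Q=X[v-8:v+9,u-4:u+5].reshape(-1,3)
A=np.c_[Q[:,:2]-Q[:,:2].mean(0),np.ones(len(Q))]; print(np.percentile(Q[:,2],[2,50,98]).round(4),np.linalg.lstsq(A,Q[:,2],rcond=None)[0].round(3))
c=scene(c)[0]; print(c['tray'][:3]); print(np.abs(r.observe()['qd']).max())
r.job_done()
E
```

```text
[0.0134 0.0171 0.0207] [-0.291 -4.435  0.024]Traceback (most recent call last):
  File "<stdin>", line 4, in <module>
  File "h.py", line 43, in scene
    m=(h>100)&(h<125)&(s>120)&(X[...,2]>0.035); o['nest']=rect(c,m,0.05)
                                                          ~~~~^^^^^^^^^^
  File "h.py", line 34, in rect
    k=max(cs,key=cv2.contourArea)
ValueError: max() iterable argument is empty
```

```bash
python3 - <<'E'
from h import *
for n in('top','side'):
  c=cam(n); X=cloud(c); 
  for ctr in ([.535,.1585],[.542,.0695],[.63,.121]):
    q=(abs(X[...,0]-ctr[0])<.034)&(abs(X[...,1]-ctr[1])<.017)&(X[...,2]>0)&(X[...,2]<.06); Q=X[q]
    A=np.c_[Q[:,:2]-Q[:,:2].mean(0),np.ones(len(Q))]; print(n,len(Q),np.percentile(Q[:,2],[5,50,95]).round(4),np.linalg.lstsq(A,Q[:,2],rcond=None)[0].round(3))
E
```

```text
top 308 [0.0145 0.0174 0.0206] [0.013 0.006 0.017]
top 321 [0.0142 0.0173 0.0202] [0.003 0.009 0.017]
top 307 [0.0148 0.0176 0.0203] [ 0.004 -0.002  0.017]
side 224 [0.014  0.016  0.0187] [-0.012  0.015  0.016]
side 254 [0.0134 0.0164 0.0191] [-0.002  0.034  0.016]
side 213 [0.0133 0.0159 0.0188] [-0.026  0.016  0.016]
```

All three plates are flat, with their tops at 17 mm. Handing in.

```bash
python3 -c "
from station import r
print(r.observe()['time'],abs(r.observe()['qd']).max(),r.job_done())"
```

```text
the job is handed in; nothing more can be done
43.1 0.01756781196755199 None
```

The job is done and handed in at about 43 s. I pushed the valve lever across the pipe to its stop. Then I rocked up and moved the three plates that were there: 4, 1 and 2, the far left pocket being empty. They lie side by side in the tray, which was knocked about 27 mm while plate4 was being carried, so I re-measured it before placing. Last, I seated the orange cover on the empty nest.

Last checks:
- **Lever:** it measured 1.2°, against a nest yaw of about 1.35°, so it is closed. At its stop it did not move under about 18 N.
- **Plates:** all three are flat on the tray floor and none overlap. Their tops are at about 17 mm in both the top and side views.
- **Cover:** its centre measured (568, -156) mm at 1.6°, against the nest's (567, -155) mm at 1.3°. It sits level, 40 mm above its height on the bench.

Checks that failed or disagreed:
- The first plane fits on plate1 were upset by stray depth pixels. Repeated with those filtered out, they showed it flat.
- My final tray re-measure failed because the cover now hides the nest.
- The last overall picture was refused by the 16-picture limit. So at the end I did not check the foot, the glue bottle and the jar. None showed as moved in the earlier pictures.

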